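# Clear, load and advance the sample transfer slide

### The arm

A 7-joint arm with a two-finger parallel gripper is mounted at the origin on a cart in front of the work surface, level with it; the furniture and walls round the work are solid. World frame = base frame: x ahead of the robot, y to its left, z up, the work surface at z = 0. Lengths are in m, angles in rad, forces in N, time in s.
With the tool pointing down it reaches from about 0.4 to 0.925 m from the base axis. Payload 5.6 kg.
Tool frame: the origin (TCP) lies on the mounting face of the last link; the fingertips stand 173 mm ahead of it and the grasp point (between the pads) lies 155 mm ahead of it; z points along the fingers, x is the direction in which the jaws open and shut, and the axes are right-handed (so a half turn about z gives the same grasp; the last joint's range is limited). The gripper opens to 85 mm and grips with 20 to 120 N. Pads are 22 mm wide; open, the fingers measure 114 mm over their backs; the gripper's body (76 mm by 85 mm) begins 54 mm behind the grasp point. The pads swing forward as they close: fully open they stand 13 mm farther back than shut.
Start: joints at [-1.255, 0.468, -0.012, 1.603, 0.006, 1.071, -0.056], TCP at [0.228, 0.609, 0.405] pointing down, gripper open.
Joint ranges: [-2.53, 2.53], [-0.31, 2.02], [-1.57, 1.55], [0.28, 2.44], [-1.29, 4.43], [0.15, 1.84], [-2.92, 2.92]. Speed limits (rad/s): [2.57, 2.57, 3.14, 3.14, 3.14, 3.14, 3.14].

### API

Orientations are given as a unit quaternion [w, x, y, z].
In Python, from workcell import r, read_camera, ticket, nets gives the robot as it stands. The module is installed in compiled form; this text tells all that it offers.
- The arm moves only by the shell command python3 -m jog 'ROWS'. ROWS is JSON, a list of rows, each an object of numbers: "gripper": the finger opening in mm, from 0 to 85.4; "tx", "ty", "tz": the shift along the tool's x, y, z in units of 200 mm (1.0 is 200 mm); "ax", "ay", "az": the turn, a rotation vector about the tool's x, y, z in units of pi rad (1.0 is pi rad). A call has 1 to 12 rows; each row is the pose to reach, as a shift and turn from the pose commanded when the call began, along the tool's axes at that moment, turning the shorter way round; what a row does not reach only later rows make up. A row lasts 1/12 s, in which the tool goes at most 41.7 mm and 7.16 degrees, less where a joint would pass 70% of its speed; a pose out of reach is approached as far as the arm can. A call with a number of a shift or a turn outside -1 to 1 is refused whole. A call with a gripper value outside its range is refused whole. The fingers move at their own pace and stop on an object; the grip force is fixed at half the most. Time passes only in rows, so rows that repeat a pose let the fingers close. It gives the time, the measured TCP pose, the force and the opening at its end, in the units of the state.
- r.sense(): the state, without advancing time (a new reading comes with each control period).
- read_camera(name): name is "scene" or "top" or "wrist"; returns a dict with "frame" (480x640x3 uint8, red, green, blue), "fx", "fy", "cx", "cy" (pixels), "k1" (the pictures are not rectified: a ray, as slopes to the right and down, at radius r is drawn at 1 + k1 r^2 times it, then the intrinsics apply), "rvec" (rotation vector, rad) and "tvec" (3), from world to camera coordinates, as OpenCV has them; the wrist camera has in their place "tool_from_camera" (4x4, takes a point from camera to tool coordinates, whose origin is the TCP and whose axes are the tool frame's). Camera axes: x right, y down, z forward; pixel columns grow to the right and rows downward; lengths in m; the calibration is good to about 2 mm. A picture is of the moment at which its call begins: read the wrist's pose just before it. There is no depth.
- ticket.close_job(): hands the job in, once; it reports no verdict.
Trained networks look in the newest picture that a camera, given by its name, has taken for a name from the list of things; names that differ only in an ending like _2 or _b are one class to them, and where a whole thing is asked for, a point or a joint stands for the part that bears it (a point fixed in the world has none). Each returns a list of dicts, best first, with "score" (0 to 1); they miss things now and then, are a little off and sometimes report something else, mostly with a low value. They report only what shows in the picture. A call takes as long as a camera call.
- nets.recognise(camera, target): "at" ([x, y, z] in m, in world coordinates, good to about 4 mm: the middle of the surface that is visible of it).
- nets.cut_out(camera, target): "pixels" (480x640 bool, what is visible of it).
- nets.mark_of(camera, target): "at" ([x, y, z] in m, in world coordinates, good to about 4 mm: a listed point, or the origin of a listed thing).
The state is a dict: "time_s": time; "qpos": joint angles; "joint_vel": joint speeds; "tau": joint torques, N m; "ee_pos": TCP position; "orientation": TCP orientation; "force": force on the tool from outside, world axes, zero at the start; "wrist_torque": the same for the moment, N m; "opening": finger opening in m.
Only numpy, scipy, OpenCV 4.12 (cv2) and the standard library are available. Lean on these libraries where they do the work, as an engineer would, in place of code of your own. Each camera call takes 0.05 s, during which the arm holds its last target.

### The job

Get the sample transfer slide ready for the next reading. Before you move the carrier, clear every used brown stopper off its deck and out of the rail channel into the steel waste pot; then push the carrier along the rail until it clicks into the next station (yellow plate), stand the waiting white sample pots upright on its deck there, let go of them, and push the loaded carrier on until it clicks into the last station (green plate). The stoppers must stay in the waste pot, which stays upright on the bench, the white pots must stay upright on the deck, and the lidded cup, the timer and the brass weights are to be left where they are.

Things in the scene. Friction and masses are not known exactly. Their poses are not given: they have to be found in the camera images.
- rail: Base of the transfer slide, fixed, 494 mm long. Origin: centre of its underside; it runs along its own y, the carrier advances toward -y. Channel floor at z = 10 mm, x = +-36 mm, between side rails 12 mm wide with tops at z = 16 mm; end stops 20 mm high at y = +-241. Plates on the robot's side: white y = +130 mm, yellow y = 0, green y = -130. Outer faces at x = -73 and +68 mm.
- carrier (a joint): Travel of the carrier in m: 0 at the white station, 0.130 yellow (loading), 0.260 green (reading); stops at -0.004 and 0.264; starts between white and yellow. A spring plunger clicks in: about 11 mm before a station it climbs a bump (5 to 9 N of push), from 5 mm before it falls in and centres itself; leaving takes as much. Elsewhere it stays where left (1.2 N friction, some damping).
- carrier_deck (a point): Point at the centre of the carrier's flat blue deck (grey mat), on its top face, 25 mm above the bench; axes as the rail's. The deck is 100 mm (x) by 180 mm (y) by 8 mm thick; its free top face runs from y = -90 to y = +76 mm and has no rim. Black plates under both ends reach down into the channel (to 12 mm above the bench), so a stopper left in the channel is in the way.
- carrier_handle (a point): Centre of the top of the orange push handle, an upright block at the trailing end of the deck (+y): 52 mm (x) by 14 mm (y), 45 mm tall above the deck, so its top is 70 mm above the bench; this point lies 83 mm in +y from the deck's centre. Push its outer face (7 mm in +y of this point) toward -y, or grip it across its 14 mm.
- station_load (a point): Where the deck's centre is when the carrier sits in the yellow loading station.
- station_read (a point): Where the deck's centre is when the carrier sits in the green reading station.
- waste_pot: Open stainless pot with one ear handle, 158 x 139 x 89 mm high, 0.24 kg, loose. Origin: centre of its footprint, on the underside. Its handle points to its own -x.
- waste_in (a point): Centre of the inside floor of the waste pot, on the pot's round axis; the mouth is 120 mm across inside, 86 mm above this point.
- lidded_cup: Bystander: stainless cup with lid and side handle, 82 x 102 x 98 mm. Origin: underside.
- clock_timer: Bystander: small white timer lying flat, 52 x 60 x 19 mm. Origin: underside.
- weight_1: Bystander: small brass weight, 20 mm across, 36 mm tall. Origin: underside.
- weight_3: Bystander: brass weight, 25 mm across, 44 mm tall. Origin: underside.
- pot_a: White lidded sample pot, round, 43 mm across, 53 mm tall, standing on the bench in front of the slide; may be absent. Origin: centre of its underside, z up along its axis.
- pot_b: White lidded sample pot, round, 44 mm across, 57 mm tall, standing on the bench in front of the slide; may be absent. Origin: centre of its underside, z up along its axis.
- pot_c: White lidded sample pot, round, 43 mm across, 53 mm tall, standing on the bench in front of the slide; may be absent. Origin: centre of its underside, z up along its axis.
- stopper_1: Used brown rubber stopper, a round plug 24 mm tall and 27 mm across, that grips like a straight cylinder (looks tapered); starts upright on the carrier deck or in the rail channel; may be absent. Origin: centre of its underside (the end that looks narrower), z up along its axis.
- stopper_2: Used brown rubber stopper, a round plug 24 mm tall and 27 mm across, that grips like a straight cylinder (looks tapered); starts upright on the carrier deck or in the rail channel; may be absent. Origin: centre of its underside (the end that looks narrower), z up along its axis.
- stopper_3: Used brown rubber stopper, a round plug 24 mm tall and 27 mm across, that grips like a straight cylinder (looks tapered); starts upright on the carrier deck or in the rail channel; may be absent. Origin: centre of its underside (the end that looks narrower), z up along its axis.
- stopper_4: Used brown rubber stopper, a round plug 24 mm tall and 27 mm across, that grips like a straight cylinder (looks tapered); starts upright on the carrier deck or in the rail channel; may be absent. Origin: centre of its underside (the end that looks narrower), z up along its axis.

How it is judged:
By the outcome, as a careful person would: the job done as asked, in the order asked, and still so for the second after the job is handed in, with the robot touching nothing.
Of pot_a, pot_b, pot_c only 2 to 3 are there at a start; the rules pass over those that are not, and their reading is None.
Of stopper_1, stopper_2, stopper_3, stopper_4 only 3 to 4 are there at a start; the rules pass over those that are not, and their reading is None.
At some moment in a run one of stopper_1, stopper_2, stopper_3, stopper_4 may be knocked a few centimetres aside while the robot is not near it.
Once in a run the grip may slacken for a moment while it holds something.
It also fails if it takes over 208 s, if anything falls off the work surface, if the arm or the gripper's body presses on something with over 40 N, if the wrist force passes 120 N, or if a joint passes its speed limit or range.

## Working session

There is one attempt and no reset: what is moved stays moved. The work goes in short steps, Python scripts to look and compute and a shell command to move; the robot and the scene stay as the last step left them, time stands still between calls to the robot, and variables do not carry over. Pictures are saved under pics/ and viewed, and the job is handed in when it is done.

```bash
mkdir -p pics; ls; cat > h.py <<'E'
import numpy as np, cv2
from workcell import r, read_camera, ticket, nets
from scipy.spatial.transform import Rotation as R
def snap(name,out):
    c=read_camera(name); cv2.imwrite('pics/'+out+'.png',c['frame'][:,:,::-1]); return c
def pose():
    s=r.sense(); q=s['orientation']; return np.array(s['ee_pos']),R.from_quat([q[1],q[2],q[3],q[0]]),s
E
python3 - <<'E'
from h import *
s=r.sense(); print(s)
for n in ['scene','top','wrist']:
    c=snap(n,n+'0'); print(n,{k:v for k,v in c.items() if k!='frame'})
    for t in ['rail','carrier','carrier_deck','carrier_handle','station_load','station_read','waste_pot','waste_in','lidded_cup','clock_timer','weight_1','pot_a','stopper_1']:
        for f in ['mark_of']:
            try: print(t,[(np.round(d['at'],3).tolist(),round(d['score'],2)) for d in getattr(nets,f)(n,t)])
            except Exception as e: print(t,e)
print(r.sense()['time_s'])
E
```

```text
pics
{'time_s': 0.0, 'qpos': array([-1.25499242,  0.46839722, -0.01159582,  1.60368087,  0.005986  ,
        1.07136647, -0.05630348]), 'joint_vel': array([-6.50446905e-04, -2.99023912e-05, -1.22496285e-03,  5.85924464e-05,
       -8.66194130e-04,  1.19202442e-03, -1.34824261e-03]), 'tau': array([-2.37591485e-04, -5.32366598e+01,  2.14975944e-02, -2.51311058e+01,
        1.15017095e-02,  7.47279322e-03,  1.39521777e-05]), 'ee_pos': array([0.22820402, 0.6083408 , 0.40370132]), 'orientation': array([ 5.64529710e-04,  8.21957559e-01,  5.69548019e-01, -7.12048519e-04]), 'force': array([-0.12448696, -0.4144659 , -0.37142935]), 'wrist_torque': array([ 0.01546462,  0.01798159, -0.0066793 ]), 'opening': 0.08527644323277993}
scene {'fx': 596.8202216242937, 'fy': 596.8202216242937, 'cx': 328.3433855586832, 'cy': 250.00173368577606, 'k1': 0.0342055886294898, 'rvec': array([ 1.81424519, -1.06614406,  0.66763756]), 'tvec': array([-0.3046832 ,  0.28686528,  0.9229753 ])}
rail [([0.587, -0.018, -0.001], 0.76)]
carrier it knows: carrier_deck, carrier_handle, clock_timer, lidded_cup, pot, rail, stati
[... 2085 characters left out ...]
rom_camera': array([[ 9.99998866e-01,  9.54598370e-04,  1.16513609e-03,
         2.51572919e-05],
       [-1.25927830e-03,  9.54261863e-01,  2.98969414e-01,
        -7.56404946e-02],
       [-8.26449220e-04, -2.98970542e-01,  9.54261983e-01,
         3.02364845e-02],
       [ 0.00000000e+00,  0.00000000e+00,  0.00000000e+00,
         1.00000000e+00]])}
rail []
carrier it knows: carrier_deck, carrier_handle, clock_timer, lidded_cup, pot, rail, station_load, station_read, stopper, waste_in, waste_pot, weight
carrier_deck []
carrier_handle []
station_load []
station_read []
waste_pot []
waste_in []
lidded_cup [([0.441, 0.364, -0.001], 0.65)]
clock_timer []
weight_1 []
pot_a []
stopper_1 []
1.95
```

View pics/scene0.png

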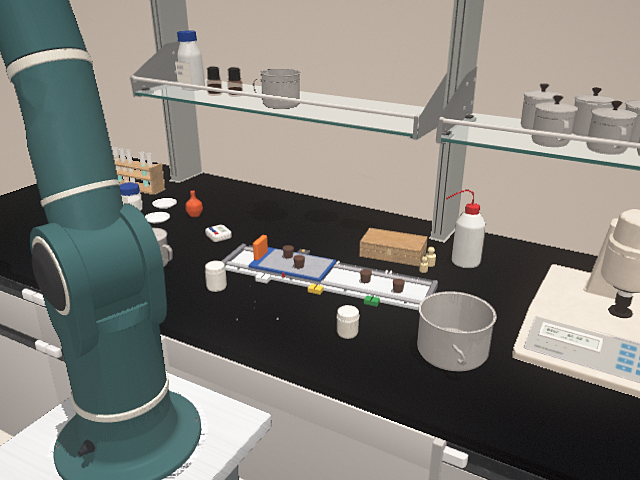

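View pics/top0.png

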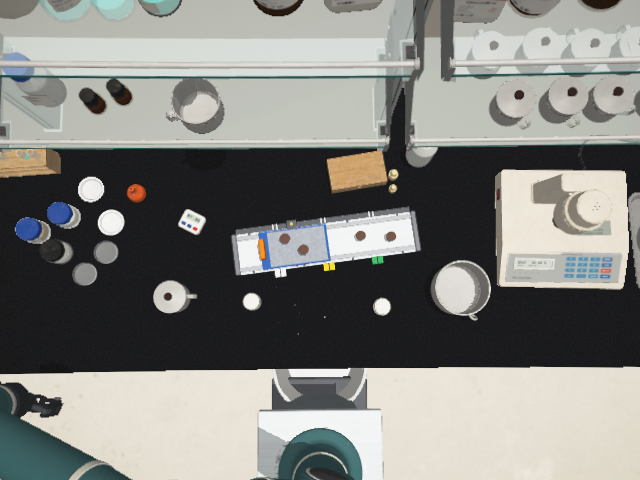

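```bash
cat >> h.py <<'E'
from scipy.optimize import least_squares
def proj(c,P):
    P=np.atleast_2d(P)@cv2.Rodrigues(c['rvec'])[0].T+c['tvec']
    s=P[:,:2]/P[:,2:]; s=s*(1+c['k1']*(s**2).sum(1))[:,None]
    return s*[c['fx'],c['fy']]+[c['cx'],c['cy']]
def wristcam(c,p,rot):
    T=np.eye(4);T[:3,:3]=rot.as_matrix();T[:3,3]=p
    M=np.linalg.inv(T@c['tool_from_camera']); c=dict(c); c['rvec']=cv2.Rodrigues(M[:3,:3])[0].ravel(); c['tvec']=M[:3,3]; return c
def ray(c,uv,z):
    # pixel -> world point at height z
    s0=(np.array(uv)-[c['cx'],c['cy']])/[c['fx'],c['fy']]; s=s0.copy()
    for _ in range(10): s=s0/(1+c['k1']*(s**2).sum())
    Rm=cv2.Rodrigues(np.asarray(c['rvec']))[0]; d=Rm.T@np.r_[s,1]; o=-Rm.T@c['tvec']
    return o+d*(z-o[2])/d[2]
def hullc(c,pts):
    h=cv2.convexHull(proj(c,pts).astype(np.float32)); m=cv2.moments(h); return np.array([m['m10'],m['m01']])/m['m00'],m['m00']
def cyl(x,y,z,d,h):
    a=np.linspace(0,2*np.pi,24,endpoint=False); q=np.c_[x+d/2*np.cos(a),y+d/2*np.sin(a)]
    return np.r_[np.c_[q,0*a+z],np.c_[q,0*a+z+h]]
def fitcyl(c,mask,z,d,h,x0):
    v,u=np.nonzero(mask); ce=np.array([u.mean(),v.mean()])
    f=lambda p: hullc(c,cyl(p[0],p[1],z,d,h))[0]-ce
    s=least_squares(f,x0[:2],diff_step=1e-4); return s.x,len(u)/hullc(c,cyl(*s.x,z,d,h))[1]
E
python3 - <<'E'
from h import *
cs={}
for n in ['top','scene']:
    c=cs[n]=read_camera(n)
    for t,d,h,zs in [('stopper',.027,.024,None),('pot',.0435,.055,0)]:
        for k in nets.cut_out(n,t+('_1' if t=='stopper' else '_a')):
            m=k['pixels']; v,u=np.nonzero(m)
            z=zs
            if z is None:
                z=.025 if ray(c,[u.mean(),v.mean()],.035)[1]>-.03 else .010
            x,a=fitcyl(c,m,z,d,h,ray(c,[u.mean(),v.mean()],z+h/2))
            print(n,t,round(k['score'],2),x.round(4),z,'area ratio',round(a,2))
    for t in ['carrier_handle','rail','waste_pot']:
        for k in nets.cut_out(n,t)[:1]:
            m=k['pixels']; cv2.imwrite(f'pics/m_{n}_{t}.png',m*255); np.save(f'm_{n}_{t}.npy',m)
            v,u=np.nonzero(m); print(n,t,k['score'],u.mean(),v.mean(),m.sum(), ray(c,[u.mean(),v.mean()],.05))
import pickle; pickle.dump(cs,open('cs.pkl','wb'))
a=cs['top']['frame'][200:285,225:430]; cv2.imwrite('pics/topz.png',cv2.resize(a,None,fx=3.9,fy=3.9,interpolation=cv2.INTER_CUBIC)[:,:,::-1])
E
```

```text
top stopper 0.56 [0.5638 0.0385] 0.025 area ratio 1.07
top stopper 0.49 [ 0.5976 -0.1931] 0.01 area ratio 0.9
top stopper 0.44 [ 0.6018 -0.1134] 0.01 area ratio 0.65
top pot 0.6 [0.4297 0.1718] 0 area ratio 0.9
top pot 0.56 [ 0.4118 -0.1633] 0 area ratio 0.83
top carrier_handle 0.76 293.782722513089 246.2408376963351 2674 [0.57074088 0.06248551 0.05      ]
top rail 0.82 324.5137485311398 241.75111633372504 8510 [ 0.58171213 -0.01750114  0.05      ]
top waste_pot 0.85 460.56220007382797 288.96788482834995 2709 [ 0.455726   -0.36587771  0.05      ]
scene stopper 0.7 [0.5624 0.0389] 0.025 area ratio 0.83
scene stopper 0.58 [ 0.6    -0.1902] 0.01 area ratio 0.74
scene stopper 0.51 [ 0.6037 -0.1102] 0.01 area ratio 0.86
scene stopper 0.41 [0.5925 0.0871] 0.025 area ratio 0.74
scene pot 0.85 [ 0.4089 -0.1651] 0 area ratio 0.87
scene pot 0.74 [0.426  0.1698] 0 area ratio 0.93
scene carrier_handle 0.66 288.8126315789474 262.34263157894736 1900 [0.52617725 0.04299476 0.05      ]
scene rail 0.63 326.34521368869264 275.7582400252326 6341 [ 0.5139095  -0.05955244  0.05      ]
scene waste_pot 0.63 454.7298884321785 330.50968878449794 5109 [ 0.45039779 -0.36428286  0.05      ][ WARN:0@3.555] global loadsave.cpp:1063 imwrite_ Unsupported depth image for selected encoder is fallbacked to CV_8U.
```

View pics/topz.png

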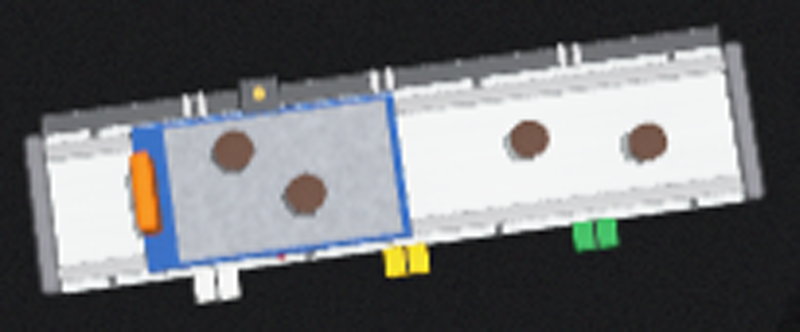

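```bash
python3 - <<'E'
from h import *
import pickle; c=pickle.load(open('cs.pkl','rb'))['top']
f=lambda p,z: ray(c,np.array(p)/3.9+[225,200]-0.37,z)
for n,p,z in [('Ltl',(27,138),.02),('Lbl',(45,293),.02),('Rtr',(742,43),.02),('Rbr',(764,197),.02),
 ('decktl',(132,128),.025),('deckbl',(152,271),.025),('decktr',(392,94),.025),('deckbr',(411,236),.025),
 ('handle',(147,192),.07),('s1',(234,150),.049),('s2',(306,193),.049),('s3',(529,138),.034),('s4',(648,141),.034)]: print(n,f(p,z).round(4))
L=(f((27,138),.02)+f((45,293),.02))/2; Rr=(f((742,43),.02)+f((764,197),.02))/2
print((L+Rr)/2, np.linalg.norm(L-Rr), np.degrees(np.arctan2(-(L-Rr)[0],(L-Rr)[1])))
E
```

```text
Ltl [0.6062 0.2281 0.02  ]
Lbl [0.5006 0.2151 0.02  ]
Rtr [ 0.667 -0.26   0.02 ]
Rbr [ 0.5608 -0.2717  0.02  ]
decktl [0.6116 0.1565 0.025 ]
deckbl [0.5142 0.1428 0.025 ]
decktr [ 0.6333 -0.0201  0.025 ]
deckbr [ 0.536  -0.0318  0.025 ]
handle [0.5623 0.1423 0.07  ]
s1 [0.5925 0.0862 0.049 ]
s2 [0.5631 0.0384 0.049 ]
s3 [ 0.6008 -0.1121  0.034 ]
s4 [ 0.598  -0.1923  0.034 ]
[ 0.58364109 -0.02212437  0.02      ] 0.49123583484694106 7.076355462000245
```

```bash
cat >> h.py <<'E'
RC=np.array([.5830,-.0218]); RY=np.radians(7.0)
def rail(x,y): return RC+[x*np.cos(RY)-y*np.sin(RY), x*np.sin(RY)+y*np.cos(RY)]
def torail(x,y):
    d=np.array([x,y])-RC; return np.array([d[0]*np.cos(RY)+d[1]*np.sin(RY), -d[0]*np.sin(RY)+d[1]*np.cos(RY)])
def go(x,y,zg,yaw=None):
    """rows values needed to bring the grasp point (155 ahead of TCP) to x,y,zg with tool-x at yaw deg, tool down"""
    p,rot,s=pose(); M=rot.as_matrix()
    cur=np.degrees(np.arctan2(M[1,0],M[0,0]))
    if yaw is None: tgt=cur
    else:
        dd=(yaw-cur+90)%180-90; tgt=cur+dd
    t=np.radians(tgt); D=np.array([[np.cos(t),np.sin(t),0],[np.sin(t),-np.cos(t),0],[0,0,-1]]).T
    rel=(R.from_matrix(M.T@D)).as_rotvec()/np.pi
    d=np.array([x,y,zg+.155])-p
    v=M.T@d/.2
    print('t',round(s['time_s'],2),'grasp now',(p+M[:,2]*.155).round(4),'yaw',round(cur,1),'open',round(s['opening']*1e3,1),'F',np.round(s['force'],1))
    print('dist mm',round(np.linalg.norm(d)*1e3),'t',v.round(4),'a',rel.round(4))
E
python3 -c "
from h import *
go(.5633,.0385,.15,7)"
```

```text
t 2.55 grasp now [0.2283 0.6086 0.2497] yaw 69.4 open 85.4 F [-0.5 -0.7 -0.4]
dist mm 669 t [-2.0807  2.5695  0.4985] a [ 0.     -0.      0.3469]
```

```bash
python3 -m jog '[{"tx":-0.8,"ty":1.0,"az":0.347,"gripper":55},{"tx":-0.8,"ty":1.0,"az":0.347,"gripper":55},{"tx":-0.8,"ty":1.0,"az":0.347,"gripper":55},{"tx":-0.8,"ty":1.0,"az":0.347,"gripper":55},{"tx":-0.8,"ty":1.0,"az":0.347,"gripper":55},{"tx":-0.8,"ty":1.0,"az":0.347,"gripper":55},{"tx":-0.8,"ty":1.0,"az":0.347,"gripper":55},{"tx":-0.8,"ty":1.0,"az":0.347,"gripper":55},{"tx":-0.8,"ty":1.0,"az":0.347,"gripper":55},{"tx":-0.8,"ty":1.0,"az":0.347,"gripper":55}]'; python3 -c "
from h import *
go(.5633,.0385,.15,7)"
```

```text
t 2.55 grasp now [0.2283 0.6086 0.2497] yaw 69.4 open 85.4 F [-0.5 -0.7 -0.4]
dist mm 669 t [-2.0807  2.5695  0.4985] a [ 0.     -0.      0.3469]validation failed for argument at $[0]...
```

```bash
python3 -m jog '[{"gripper":55,"tx":-0.16,"ty":0.2,"tz":0,"ax":0,"ay":0,"az":0.04}]'; echo; python3 -m jog --help | head -30
```

```text
time_s: 2.63
ee_pos: [0.2438, 0.5777, 0.4042]
orientation: [-0.003, 0.853, 0.521, -0.0]
force: [-0.7, -0.1, -0.6]
opening: 0.0755
invalid input: not JSON, or not a number
```

```bash
python3 -c "
from h import *
go(.5633,.0385,.15,7)"
```

```text
t 2.63 grasp now [0.2432 0.5784 0.2492] yaw 62.8 open 75.5 F [-0.7 -0.1 -0.6]
dist mm 635 t [-1.6705  2.655   0.4775] a [-2.000e-03  1.000e-04  3.102e-01]
```

```bash
python3 -m jog '[{"gripper":55,"tx":-0.15,"ty":0.25,"tz":0,"ax":0,"ay":0,"az":0.035},{"gripper":55,"tx":-0.3,"ty":0.4,"tz":0,"ax":0,"ay":0,"az":0.07},{"gripper":55,"tx":-0.45,"ty":0.6,"tz":0,"ax":0,"ay":0,"az":0.11},{"gripper":55,"tx":-0.6,"ty":0.8,"tz":0,"ax":0,"ay":0,"az":0.15},{"gripper":55,"tx":-0.8,"ty":1,"tz":0,"ax":0,"ay":0,"az":0.19},{"gripper":55,"tx":-0.8,"ty":1,"tz":0,"ax":0,"ay":0,"az":0.23},{"gripper":55,"tx":-0.8,"ty":1,"tz":0,"ax":0,"ay":0,"az":0.27},{"gripper":55,"tx":-0.8,"ty":1,"tz":0,"ax":0,"ay":0,"az":0.31}]';python3 -c "
from h import *
go(.5633,.0385,.15,7)"
```

```text
time_s: 3.3
ee_pos: [0.3538, 0.3346, 0.4052]
orientation: [-0.0, 0.999, 0.052, 0.0]
force: [-0.1, 0.3, 0.1]
opening: 0.0553
t 3.3 grasp now [0.3539 0.3347 0.2502] yaw 6.0 open 55.3 F [-0.1  0.3  0.1]
dist mm 376 t [0.8868 1.5819 0.5016] a [-0.     -0.0002 -0.0056]
```

```bash
python3 -m jog '[{"gripper":55,"tx":0.5,"ty":0.9,"tz":0.2,"ax":0,"ay":0,"az":-0.006},{"gripper":55,"tx":0.5,"ty":0.9,"tz":0.2,"ax":0,"ay":0,"az":-0.006},{"gripper":55,"tx":0.5,"ty":0.9,"tz":0.2,"ax":0,"ay":0,"az":-0.006},{"gripper":55,"tx":0.5,"ty":0.9,"tz":0.2,"ax":0,"ay":0,"az":-0.006},{"gripper":55,"tx":0.5,"ty":0.9,"tz":0.2,"ax":0,"ay":0,"az":-0.006},{"gripper":55,"tx":0.5,"ty":0.9,"tz":0.2,"ax":0,"ay":0,"az":-0.006}]';python3 -c "
from h import *
go(.5633,.0385,.15,7)"
```

```text
time_s: 3.8
ee_pos: [0.4758, 0.1638, 0.3641]
orientation: [0.002, 0.998, 0.062, 0.001]
force: [0.2, -0.7, -0.1]
opening: 0.0551
t 3.8 grasp now [0.4761 0.1632 0.2091] yaw 7.1 open 55.1 F [ 0.2 -0.7 -0.1]
dist mm 164 t [0.3556 0.6749 0.2989] a [ 0.0013 -0.0004  0.0008]
```

```bash
python3 -m jog '[{"gripper":55,"tx":0.35,"ty":0.65,"tz":0.3,"ax":0,"ay":0,"az":0},{"gripper":55,"tx":0.35,"ty":0.65,"tz":0.3,"ax":0,"ay":0,"az":0},{"gripper":55,"tx":0.35,"ty":0.65,"tz":0.3,"ax":0,"ay":0,"az":0},{"gripper":55,"tx":0.35,"ty":0.65,"tz":0.3,"ax":0,"ay":0,"az":0},{"gripper":55,"tx":0.35,"ty":0.65,"tz":0.3,"ax":0,"ay":0,"az":0},{"gripper":55,"tx":0.35,"ty":0.65,"tz":0.3,"ax":0,"ay":0,"az":0}]';python3 - <<'E'
from h import *
go(.5633,.0385,.045,7)
p,rot,s=pose(); c=snap('wrist','w1'); c=wristcam(c,p,rot)
for k in nets.cut_out('wrist','stopper_1'):
    m=k['pixels']; v,u=np.nonzero(m); x,a=fitcyl(c,m,.025,.027,.024,ray(c,[u.mean(),v.mean()],.035)); print(k['score'],x.round(4),a)
print([ (k['score'],k['at']) for k in nets.mark_of('wrist','stopper_1')])
print([ (k['score'],k['at']) for k in nets.mark_of('wrist','carrier_handle')])
E
```

```text
time_s: 4.3
ee_pos: [0.5599, 0.0498, 0.3038]
orientation: [0.001, 0.998, 0.066, -0.001]
force: [0.4, 0.8, -0.3]
opening: 0.0552
t 4.3 grasp now [0.5597 0.0496 0.1488] yaw 7.5 open 55.2 F [ 0.4  0.8 -0.3]
dist mm 104 t [0.0103 0.0575 0.5191] a [0.0003 0.0005 0.003 ]
0.84 [0.5639 0.0371] 0.828403455786772
0.81 [ 0.5959 -0.0885] 0.27935839779482347
0.77 [0.5945 0.0858] 0.820004665291365
[(0.89, [0.5933, 0.0868, 0.0261]), (0.82, [0.5665, 0.0395, 0.0298]), (0.68, [0.6036, -0.1079, 0.0083])]
[(0.91, [0.5623, 0.1456, 0.0699])]
```

View pics/w1.png

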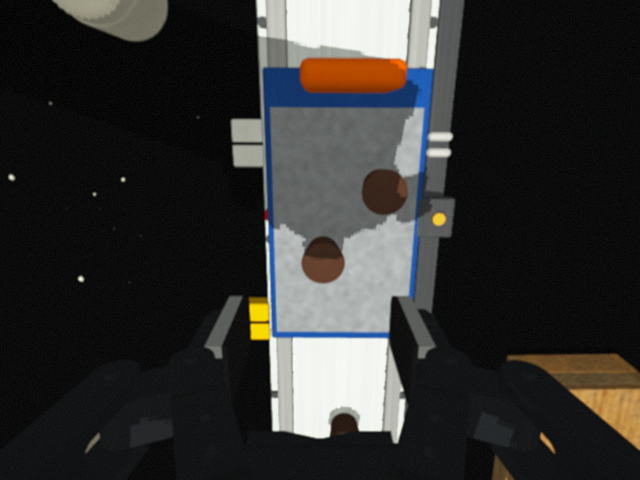

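```bash
python3 -m jog '[{"gripper":55,"tx":0.015,"ty":0.057,"tz":0.2,"ax":0,"ay":0,"az":0.003},{"gripper":55,"tx":0.015,"ty":0.057,"tz":0.35,"ax":0,"ay":0,"az":0.003},{"gripper":55,"tx":0.015,"ty":0.057,"tz":0.35,"ax":0,"ay":0,"az":0.003},{"gripper":55,"tx":0.015,"ty":0.057,"tz":0.44,"ax":0,"ay":0,"az":0.003},{"gripper":55,"tx":0.015,"ty":0.057,"tz":0.51,"ax":0,"ay":0,"az":0.003},{"gripper":55,"tx":0.015,"ty":0.057,"tz":0.51,"ax":0,"ay":0,"az":0.003},{"gripper":55,"tx":0.015,"ty":0.057,"tz":0.51,"ax":0,"ay":0,"az":0.003}]';python3 -c "
from h import *
go(.5638,.038,.047,7)"
```

```text
time_s: 5.08
ee_pos: [0.5641, 0.0419, 0.2038]
orientation: [-0.0, 0.998, 0.064, 0.0]
force: [0.3, -0.1, 0.4]
opening: 0.0552
t 5.08 grasp now [0.5641 0.042  0.0488] yaw 7.3 open 55.2 F [ 0.3 -0.1  0.4]
dist mm 4 t [-0.004   0.019   0.0091] a [-0.0002 -0.0001  0.0019]
```

```bash
python3 -m jog '[{"gripper":55,"tx":-0.002,"ty":0.019,"tz":0.008,"ax":0,"ay":0,"az":0},{"gripper":55,"tx":-0.002,"ty":0.019,"tz":0.008,"ax":0,"ay":0,"az":0},{"gripper":20,"tx":-0.002,"ty":0.019,"tz":0.008,"ax":0,"ay":0,"az":0},{"gripper":20,"tx":-0.002,"ty":0.019,"tz":0.008,"ax":0,"ay":0,"az":0},{"gripper":20,"tx":-0.002,"ty":0.019,"tz":0.008,"ax":0,"ay":0,"az":0},{"gripper":20,"tx":-0.002,"ty":0.019,"tz":0.008,"ax":0,"ay":0,"az":0},{"gripper":20,"tx":-0.002,"ty":0.019,"tz":0.008,"ax":0,"ay":0,"az":0},{"gripper":20,"tx":-0.002,"ty":0.019,"tz":0.008,"ax":0,"ay":0,"az":0}]'
```

```text
time_s: 5.75
ee_pos: [0.5644, 0.037, 0.2021]
orientation: [-0.0, 0.998, 0.063, 0.0]
force: [-0.8, 0.1, 6.3]
opening: 0.0246
```

```bash
python3 -m jog '[{"gripper":20,"tx":0,"ty":0,"tz":-0.05,"ax":0,"ay":0,"az":0},{"gripper":20,"tx":0,"ty":0,"tz":-0.2,"ax":0,"ay":0,"az":0},{"gripper":20,"tx":0,"ty":0,"tz":-0.4,"ax":0,"ay":0,"az":0},{"gripper":20,"tx":0,"ty":0,"tz":-0.55,"ax":0,"ay":0,"az":0},{"gripper":20,"tx":0,"ty":0,"tz":-0.55,"ax":0,"ay":0,"az":0}]';python3 - <<'E'
from h import *
c=snap('wrist','w2')
go(.456,-.363,.15)
E
```

```text
time_s: 6.17
ee_pos: [0.5663, 0.0366, 0.3178]
orientation: [-0.001, 0.998, 0.063, 0.006]
force: [1.3, 0.1, -0.1]
opening: 0.0246
t 6.22 grasp now [0.5665 0.0372 0.1602] yaw 7.2 open 24.6 F [-0.2 -0.8 -0.5]
dist mm 415 t [-0.7945  1.9149  0.0432] a [-0.0002 -0.0024  0.    ]
```

View pics/w2.png

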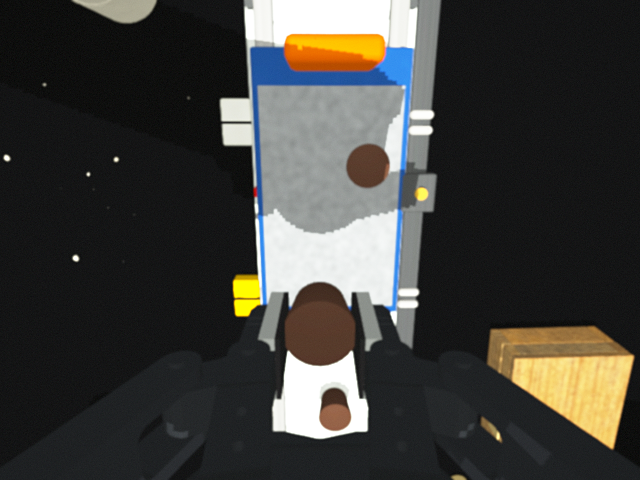

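```bash
python3 -m jog '[{"gripper":20,"tx":-0.4,"ty":0.96,"tz":0,"ax":0,"ay":0,"az":0},{"gripper":20,"tx":-0.4,"ty":0.96,"tz":0,"ax":0,"ay":0,"az":0},{"gripper":20,"tx":-0.4,"ty":0.96,"tz":0,"ax":0,"ay":0,"az":0},{"gripper":20,"tx":-0.4,"ty":0.96,"tz":0,"ax":0,"ay":0,"az":0},{"gripper":20,"tx":-0.4,"ty":0.96,"tz":0,"ax":0,"ay":0,"az":0},{"gripper":20,"tx":-0.4,"ty":0.96,"tz":0,"ax":0,"ay":0,"az":0}]'; python3 -m jog '[{"gripper":20,"tx":-0.4,"ty":0.96,"tz":0,"ax":0,"ay":0,"az":0},{"gripper":20,"tx":-0.4,"ty":0.96,"tz":0,"ax":0,"ay":0,"az":0},{"gripper":20,"tx":-0.4,"ty":0.96,"tz":0,"ax":0,"ay":0,"az":0},{"gripper":20,"tx":-0.4,"ty":0.96,"tz":0,"ax":0,"ay":0,"az":0},{"gripper":20,"tx":-0.4,"ty":0.96,"tz":0,"ax":0,"ay":0,"az":0},{"gripper":20,"tx":-0.4,"ty":0.96,"tz":0,"ax":0,"ay":0,"az":0},{"gripper":20,"tx":-0.4,"ty":0.96,"tz":0,"ax":0,"ay":0,"az":0}]';python3 - <<'E'
from h import *
p,rot,s=pose(); c=snap('wrist','w3'); c=wristcam(c,p,rot)
go(.456,-.363,.07,7)
print([ (k['score'],k['at']) for k in nets.mark_of('wrist','waste_in')])
# overlay circle rim
im=c['frame'][:,:,::-1].copy()
a=np.linspace(0,6.28,60)
for q in proj(c,np.c_[.456+.06*np.cos(a),-.363+.06*np.sin(a),0*a+.089]): cv2.circle(im,tuple(int(t) for t in q),2,(0,0,255),-1)
cv2.imwrite('pics/w3o.png',im)
E
```

```text
time_s: 6.72
ee_pos: [0.5053, -0.1723, 0.311]
orientation: [0.002, 0.998, 0.057, -0.001]
force: [-0.6, -1.2, -0.6]
opening: 0.0246
time_s: 7.3
ee_pos: [0.4519, -0.3665, 0.3104]
orientation: [0.0, 0.998, 0.06, -0.001]
force: [-0.1, 1.1, 0.0]
opening: 0.0249
t 7.35 grasp now [ 0.4529 -0.3641  0.1552] yaw 7.1 open 24.6 F [ 1.3  0.2 -0.1]
dist mm 85 t [ 0.0158 -0.0043  0.4258] a [-0.0005  0.0004  0.0006]
[(0.74, [0.4564, -0.3622, 0.0024])]
```

View pics/w3o.png

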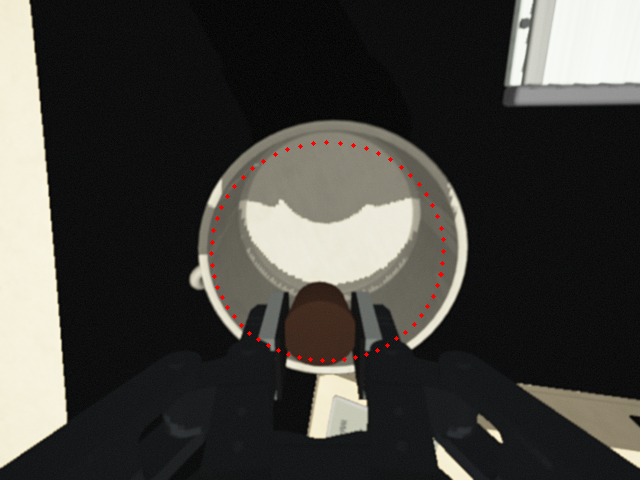

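```bash
python3 -m jog '[{"gripper":20,"tx":0.03,"ty":-0.015,"tz":0.1,"ax":0,"ay":0,"az":0},{"gripper":20,"tx":0.03,"ty":-0.015,"tz":0.25,"ax":0,"ay":0,"az":0},{"gripper":20,"tx":0.03,"ty":-0.015,"tz":0.35,"ax":0,"ay":0,"az":0},{"gripper":20,"tx":0.03,"ty":-0.015,"tz":0.42,"ax":0,"ay":0,"az":0},{"gripper":20,"tx":0.03,"ty":-0.015,"tz":0.42,"ax":0,"ay":0,"az":0},{"gripper":50,"tx":0.03,"ty":-0.015,"tz":0.42,"ax":0,"ay":0,"az":0},{"gripper":50,"tx":0.03,"ty":-0.015,"tz":0.42,"ax":0,"ay":0,"az":0},{"gripper":50,"tx":0.03,"ty":-0.015,"tz":0.42,"ax":0,"ay":0,"az":0},{"gripper":50,"tx":0.03,"ty":-0.015,"tz":0.2,"ax":0,"ay":0,"az":0},{"gripper":50,"tx":0.03,"ty":-0.015,"tz":0,"ax":0,"ay":0,"az":0},{"gripper":55,"tx":0.03,"ty":-0.015,"tz":0,"ax":0,"ay":0,"az":0}]';python3 - <<'E'
from h import *
p,rot,s=pose(); c=snap('wrist','w4'); c=wristcam(c,p,rot)
go(.5937,.0864,.15,7)
E
```

```text
time_s: 8.32
ee_pos: [0.4611, -0.3628, 0.3193]
orientation: [0.004, 0.998, 0.063, 0.006]
force: [1.1, -0.9, 1.2]
opening: 0.0549
t 8.37 grasp now [ 0.462  -0.3628  0.1618] yaw 7.2 open 54.9 F [-0.1 -0.5 -0.4]
dist mm 468 t [ 0.9417 -2.1404  0.0529] a [ 0.0021 -0.0027  0.0013]
```

View pics/w4.png

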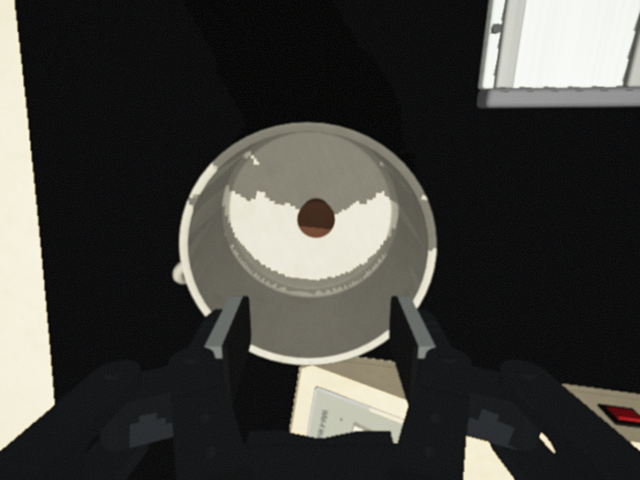

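```bash
python3 -m jog '[{"gripper":55,"tx":0.44,"ty":-1,"tz":0,"ax":0,"ay":0,"az":0},{"gripper":55,"tx":0.44,"ty":-1,"tz":0,"ax":0,"ay":0,"az":0},{"gripper":55,"tx":0.44,"ty":-1,"tz":0,"ax":0,"ay":0,"az":0},{"gripper":55,"tx":0.44,"ty":-1,"tz":0,"ax":0,"ay":0,"az":0},{"gripper":55,"tx":0.44,"ty":-1,"tz":0,"ax":0,"ay":0,"az":0},{"gripper":55,"tx":0.44,"ty":-1,"tz":0,"ax":0,"ay":0,"az":0}]'; python3 -m jog '[{"gripper":55,"tx":0.44,"ty":-1,"tz":0,"ax":0,"ay":0,"az":0},{"gripper":55,"tx":0.44,"ty":-1,"tz":0,"ax":0,"ay":0,"az":0},{"gripper":55,"tx":0.44,"ty":-1,"tz":0,"ax":0,"ay":0,"az":0},{"gripper":55,"tx":0.44,"ty":-1,"tz":0,"ax":0,"ay":0,"az":0},{"gripper":55,"tx":0.44,"ty":-1,"tz":0,"ax":0,"ay":0,"az":0},{"gripper":55,"tx":0.44,"ty":-1,"tz":0,"ax":0,"ay":0,"az":0},{"gripper":55,"tx":0.44,"ty":-1,"tz":0,"ax":0,"ay":0,"az":0}]';python3 - <<'E'
from h import *
p,rot,s=pose(); c=snap('wrist','w5'); c=wristcam(c,p,rot)
for k in nets.cut_out('wrist','stopper_1'):
    m=k['pixels']; v,u=np.nonzero(m); x,a=fitcyl(c,m,.025,.027,.024,ray(c,[u.mean(),v.mean()],.035)); print(k['score'],x.round(4),a)
go(.5937,.0864,.048,7)
E
```

```text
time_s: 8.87
ee_pos: [0.5233, -0.1434, 0.3111]
orientation: [-0.002, 0.998, 0.068, 0.001]
force: [0.4, 1.0, 0.5]
opening: 0.0548
time_s: 9.45
ee_pos: [0.584, 0.0636, 0.311]
orientation: [-0.001, 0.998, 0.067, 0.0]
force: [0.4, -0.1, -0.3]
opening: 0.0548
0.73 [0.5938 0.0856] 0.8934570484690488
0.72 [ 0.5992 -0.0867] 0.2323715340801779
t 9.55 grasp now [0.5832 0.0582 0.1561] yaw 7.3 open 55.1 F [-0.5 -0.8 -1. ]
dist mm 112 t [ 0.0696 -0.1332  0.5403] a [0.0002 0.0001 0.0015]
```

View pics/w5.png

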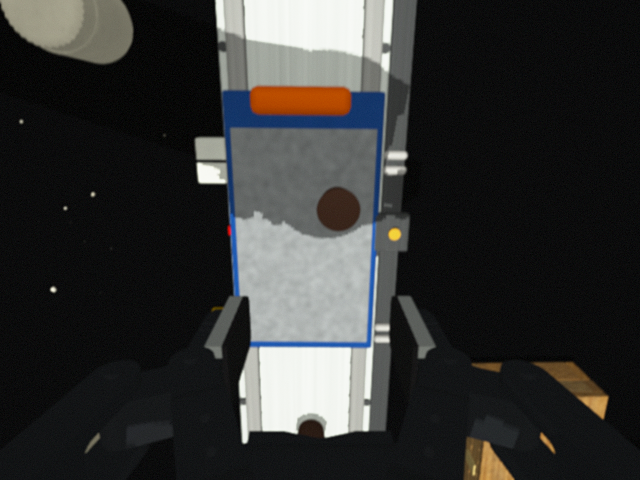

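```bash
python3 -m jog '[{"gripper":55,"tx":0.07,"ty":-0.135,"tz":0.15,"ax":0,"ay":0,"az":0},{"gripper":55,"tx":0.07,"ty":-0.135,"tz":0.3,"ax":0,"ay":0,"az":0},{"gripper":55,"tx":0.07,"ty":-0.135,"tz":0.4,"ax":0,"ay":0,"az":0},{"gripper":55,"tx":0.07,"ty":-0.135,"tz":0.47,"ax":0,"ay":0,"az":0},{"gripper":55,"tx":0.07,"ty":-0.135,"tz":0.5,"ax":0,"ay":0,"az":0},{"gripper":55,"tx":0.07,"ty":-0.135,"tz":0.5,"ax":0,"ay":0,"az":0}]';python3 -c "
from h import *
go(.5937,.086,.049,7)"
```

```text
time_s: 10.05
ee_pos: [0.5937, 0.0853, 0.2102]
orientation: [0.001, 0.998, 0.062, -0.001]
force: [0.3, 0.4, -0.6]
opening: 0.0551
t 10.05 grasp now [0.5934 0.0851 0.0552] yaw 7.1 open 55.1 F [ 0.3  0.4 -0.6]
dist mm 6 t [ 0.0007 -0.0036  0.0311] a [0.0003 0.0006 0.0005]
```

```bash
python3 -m jog '[{"gripper":55,"tx":0,"ty":-0.004,"tz":0.03,"ax":0,"ay":0,"az":0},{"gripper":20,"tx":0,"ty":-0.004,"tz":0.03,"ax":0,"ay":0,"az":0},{"gripper":20,"tx":0,"ty":-0.004,"tz":0.03,"ax":0,"ay":0,"az":0},{"gripper":20,"tx":0,"ty":-0.004,"tz":0.03,"ax":0,"ay":0,"az":0},{"gripper":20,"tx":0,"ty":-0.004,"tz":0.03,"ax":0,"ay":0,"az":0},{"gripper":20,"tx":0,"ty":-0.004,"tz":0.03,"ax":0,"ay":0,"az":0},{"gripper":20,"tx":0,"ty":-0.004,"tz":-0.05,"ax":0,"ay":0,"az":0},{"gripper":20,"tx":0,"ty":-0.004,"tz":-0.2,"ax":0,"ay":0,"az":0},{"gripper":20,"tx":0,"ty":-0.004,"tz":-0.4,"ax":0,"ay":0,"az":0},{"gripper":20,"tx":0,"ty":-0.004,"tz":-0.52,"ax":0,"ay":0,"az":0},{"gripper":20,"tx":0,"ty":-0.004,"tz":-0.52,"ax":0,"ay":0,"az":0}]';python3 - <<'E'
from h import *
go(.459,-.361,.155,7)
E
```

```text
time_s: 10.97
ee_pos: [0.5959, 0.088, 0.321]
orientation: [-0.001, 0.998, 0.063, 0.005]
force: [0.3, 0.8, -0.1]
opening: 0.0243
t 10.97 grasp now [0.5974 0.0884 0.166 ] yaw 7.2 open 24.3 F [ 0.3  0.8 -0.1]
dist mm 469 t [-0.9621  2.1408  0.042 ] a [-0.0005 -0.0033  0.0013]
```

```bash
python3 -m jog '[{"gripper":20,"tx":-0.48,"ty":1,"tz":0,"ax":0,"ay":0,"az":0},{"gripper":20,"tx":-0.48,"ty":1,"tz":0,"ax":0,"ay":0,"az":0},{"gripper":20,"tx":-0.48,"ty":1,"tz":0,"ax":0,"ay":0,"az":0},{"gripper":20,"tx":-0.48,"ty":1,"tz":0,"ax":0,"ay":0,"az":0},{"gripper":20,"tx":-0.48,"ty":1,"tz":0,"ax":0,"ay":0,"az":0},{"gripper":20,"tx":-0.48,"ty":1,"tz":0,"ax":0,"ay":0,"az":0}]'; python3 -m jog '[{"gripper":20,"tx":-0.48,"ty":1,"tz":0,"ax":0,"ay":0,"az":0},{"gripper":20,"tx":-0.48,"ty":1,"tz":0,"ax":0,"ay":0,"az":0},{"gripper":20,"tx":-0.48,"ty":1,"tz":0,"ax":0,"ay":0,"az":0},{"gripper":20,"tx":-0.48,"ty":1,"tz":0,"ax":0,"ay":0,"az":0},{"gripper":20,"tx":-0.48,"ty":1,"tz":0,"ax":0,"ay":0,"az":0},{"gripper":20,"tx":-0.48,"ty":1,"tz":0,"ax":0,"ay":0,"az":0},{"gripper":20,"tx":-0.48,"ty":1,"tz":0,"ax":0,"ay":0,"az":0}]';python3 - <<'E'
from h import *
go(.46,-.343,.075,7)
E
```

```text
time_s: 11.47
ee_pos: [0.5211, -0.1288, 0.3151]
orientation: [0.001, 0.998, 0.059, -0.001]
force: [0.1, -0.8, -0.2]
opening: 0.0243
time_s: 12.05
ee_pos: [0.4512, -0.3375, 0.315]
orientation: [0.001, 0.998, 0.059, -0.0]
force: [-1.2, 0.1, 0.1]
opening: 0.0244
t 12.05 grasp now [ 0.451  -0.3379  0.16  ] yaw 6.8 open 24.4 F [-1.2  0.1  0.1]
dist mm 86 t [0.0411 0.0315 0.4252] a [ 0.0008  0.0003 -0.0011]
```

```bash
python3 -m jog '[{"gripper":20,"tx":0.04,"ty":0.03,"tz":0.1,"ax":0,"ay":0,"az":0},{"gripper":20,"tx":0.04,"ty":0.03,"tz":0.25,"ax":0,"ay":0,"az":0},{"gripper":20,"tx":0.04,"ty":0.03,"tz":0.35,"ax":0,"ay":0,"az":0},{"gripper":20,"tx":0.04,"ty":0.03,"tz":0.42,"ax":0,"ay":0,"az":0},{"gripper":20,"tx":0.04,"ty":0.03,"tz":0.42,"ax":0,"ay":0,"az":0},{"gripper":50,"tx":0.04,"ty":0.03,"tz":0.42,"ax":0,"ay":0,"az":0},{"gripper":50,"tx":0.04,"ty":0.03,"tz":0.42,"ax":0,"ay":0,"az":0},{"gripper":50,"tx":0.04,"ty":0.03,"tz":0.42,"ax":0,"ay":0,"az":0},{"gripper":50,"tx":0.04,"ty":0.03,"tz":0.2,"ax":0,"ay":0,"az":0},{"gripper":50,"tx":0.04,"ty":0.03,"tz":0,"ax":0,"ay":0,"az":0},{"gripper":50,"tx":0.04,"ty":0.03,"tz":0,"ax":0,"ay":0,"az":0}]';python3 - <<'E'
from h import *
p,rot,s=pose(); c=snap('wrist','w6'); c=wristcam(c,p,rot)
go(.6,-.1115,.15,97)
t=snap('top','t1'); 
for k in nets.cut_out('top','stopper_1'):
    m=k['pixels']; v,u=np.nonzero(m); x,a=fitcyl(t,m,.010,.027,.024,ray(t,[u.mean(),v.mean()],.02)); print(k['score'],x.round(4),a)
cv2.imwrite('pics/t1z.png',cv2.resize(t['frame'][190:330,225:500],None,fx=2.9,fy=2.9)[:,:,::-1])
E
```

```text
time_s: 12.97
ee_pos: [0.4644, -0.3401, 0.323]
orientation: [0.004, 0.998, 0.063, 0.006]
force: [0.9, -1.1, -0.5]
opening: 0.0498
t 13.02 grasp now [ 0.4654 -0.34    0.1656] yaw 7.2 open 50.2 F [-0.2 -0.1 -0.8]
dist mm 266 t [ 0.8179 -1.0446  0.0787] a [ 0.0037 -0.0007 -0.4987]
0.59 [ 0.4641 -0.3522] 0.1908119467633128
0.51 [ 0.4612 -0.3196] 0.6419454744162449
0.48 [ 0.6009 -0.1125] 0.6260683313332858
0.46 [ 0.5971 -0.193 ] 0.9298071201238444
```

View pics/t1z.png

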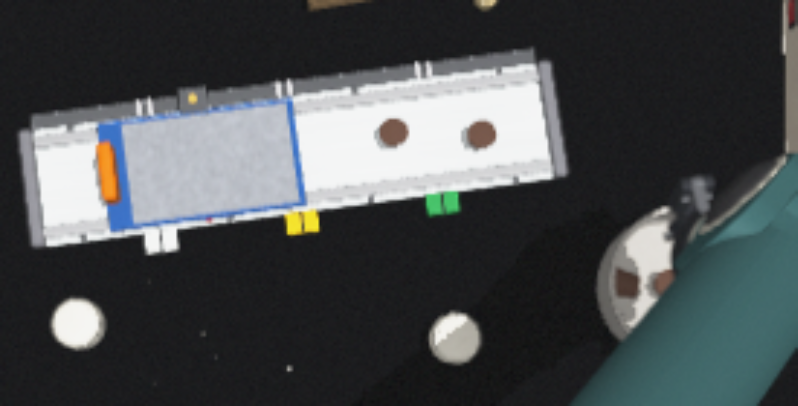

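View pics/w6.png

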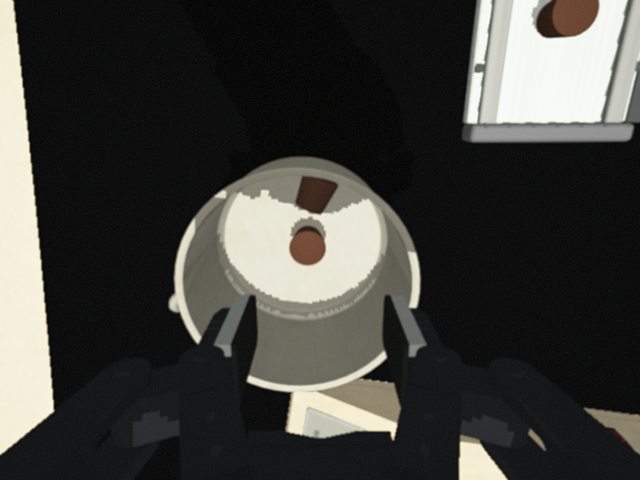

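```bash
python3 -m jog '[{"gripper":60,"tx":0.82,"ty":-1,"tz":0,"ax":0,"ay":0,"az":0.5},{"gripper":60,"tx":0.82,"ty":-1,"tz":0,"ax":0,"ay":0,"az":0.5},{"gripper":60,"tx":0.82,"ty":-1,"tz":0,"ax":0,"ay":0,"az":0.5},{"gripper":60,"tx":0.82,"ty":-1,"tz":0,"ax":0,"ay":0,"az":0.5},{"gripper":60,"tx":0.82,"ty":-1,"tz":0,"ax":0,"ay":0,"az":0.5},{"gripper":60,"tx":0.82,"ty":-1,"tz":0,"ax":0,"ay":0,"az":0.5},{"gripper":60,"tx":0.82,"ty":-1,"tz":0,"ax":0,"ay":0,"az":0.5},{"gripper":60,"tx":0.82,"ty":-1,"tz":0,"ax":0,"ay":0,"az":0.5},{"gripper":60,"tx":0.82,"ty":-1,"tz":0,"ax":0,"ay":0,"az":0.5},{"gripper":60,"tx":0.82,"ty":-1,"tz":0,"ax":0,"ay":0,"az":0.5},{"gripper":60,"tx":0.82,"ty":-1,"tz":0,"ax":0,"ay":0,"az":0.5},{"gripper":60,"tx":0.82,"ty":-1,"tz":0,"ax":0,"ay":0,"az":0.5}]';python3 - <<'E'
from h import *
p,rot,s=pose(); c=snap('wrist','w7'); c=wristcam(c,p,rot)
for k in nets.cut_out('wrist','stopper_1'):
    m=k['pixels']; v,u=np.nonzero(m); x,a=fitcyl(c,m,.010,.027,.024,ray(c,[u.mean(),v.mean()],.02)); print(k['score'],x.round(4),a)
go(.6,-.112,.06,97)
print(s['qpos'].round(2))
E
```

```text
time_s: 14.12
ee_pos: [0.5996, -0.1185, 0.3139]
orientation: [0.001, 0.771, -0.636, -0.001]
force: [-0.9, -0.5, -0.6]
opening: 0.0601
0.75 [ 0.5976 -0.1941] 0.8182456794423019
0.74 [ 0.5998 -0.1126] 0.8608949787386176
0.6 [ 0.4994 -0.3578] 1.971828187333348
t 14.22 grasp now [ 0.5993 -0.1184  0.1587] yaw -78.7 open 60.1 F [0.5 0.9 0.7]
dist mm 99 t [-0.0308 -0.0092  0.4937] a [ 0.0008 -0.      0.0239]
[-0.46  0.63  0.83  1.82 -0.57  0.95 -0.76]
```

View pics/w7.png

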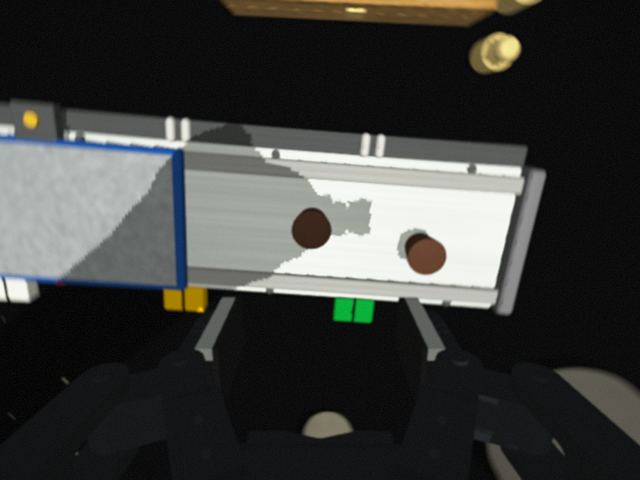

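```bash
python3 -m jog '[{"gripper":60,"tx":-0.031,"ty":-0.009,"tz":0.15,"ax":0,"ay":0,"az":0.024},{"gripper":60,"tx":-0.031,"ty":-0.009,"tz":0.3,"ax":0,"ay":0,"az":0.024},{"gripper":60,"tx":-0.031,"ty":-0.009,"tz":0.4,"ax":0,"ay":0,"az":0.024},{"gripper":60,"tx":-0.031,"ty":-0.009,"tz":0.5,"ax":0,"ay":0,"az":0.024},{"gripper":60,"tx":-0.031,"ty":-0.009,"tz":0.55,"ax":0,"ay":0,"az":0.024},{"gripper":60,"tx":-0.031,"ty":-0.009,"tz":0.55,"ax":0,"ay":0,"az":0.024}]';python3 - <<'E'
from h import *
go(.6,-.112,.034,97)
E
```

```text
time_s: 14.72
ee_pos: [0.5995, -0.1122, 0.2025]
orientation: [0.001, 0.75, -0.662, -0.002]
force: [-0.3, -0.4, 0.8]
opening: 0.0596
t 14.72 grasp now [ 0.5987 -0.1121  0.0475] yaw -82.9 open 59.6 F [-0.3 -0.4  0.8]
dist mm 14 t [-0.0006 -0.0031  0.0675] a [0.0015 0.0004 0.0007]
```

```bash
python3 -m jog '[{"gripper":60,"tx":0,"ty":-0.004,"tz":0.067,"ax":0,"ay":0,"az":0},{"gripper":60,"tx":0,"ty":-0.004,"tz":0.067,"ax":0,"ay":0,"az":0},{"gripper":20,"tx":0,"ty":-0.004,"tz":0.067,"ax":0,"ay":0,"az":0},{"gripper":20,"tx":0,"ty":-0.004,"tz":0.067,"ax":0,"ay":0,"az":0},{"gripper":20,"tx":0,"ty":-0.004,"tz":0.067,"ax":0,"ay":0,"az":0},{"gripper":20,"tx":0,"ty":-0.004,"tz":0.067,"ax":0,"ay":0,"az":0},{"gripper":20,"tx":0,"ty":-0.004,"tz":0.067,"ax":0,"ay":0,"az":0}]'; python3 -m jog '[{"gripper":20,"tx":0,"ty":0,"tz":-0.05,"ax":0,"ay":0,"az":0},{"gripper":20,"tx":0,"ty":0,"tz":-0.2,"ax":0,"ay":0,"az":0},{"gripper":20,"tx":0,"ty":0,"tz":-0.4,"ax":0,"ay":0,"az":0},{"gripper":20,"tx":0,"ty":0,"tz":-0.58,"ax":0,"ay":0,"az":0},{"gripper":20,"tx":0,"ty":0,"tz":-0.58,"ax":0,"ay":0,"az":0}]';python3 - <<'E'
from h import *
go(.475,-.361,.15,97)
snap('wrist','w8')
E
```

```text
time_s: 15.3
ee_pos: [0.6018, -0.1126, 0.1928]
orientation: [-0.001, 0.749, -0.663, 0.001]
force: [-0.8, 0.3, 5.8]
opening: 0.024
time_s: 15.72
ee_pos: [0.6033, -0.1139, 0.3151]
orientation: [-0.003, 0.749, -0.663, 0.005]
force: [1.7, -0.5, -0.2]
opening: 0.024
t 15.72 grasp now [ 0.6051 -0.1141  0.1602] yaw -83.0 open 24.0 F [ 1.7 -0.5 -0.2]
dist mm 279 t [1.1484 0.7872 0.0451] a [-0.0035 -0.0009 -0.0002]
```

View pics/w8.png

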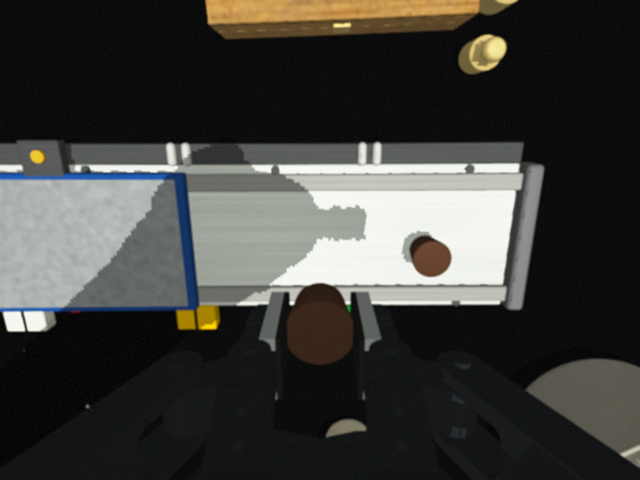

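```bash
python3 -m jog '[{"gripper":20,"tx":1,"ty":0.68,"tz":0,"ax":0,"ay":0,"az":0},{"gripper":20,"tx":1,"ty":0.68,"tz":0,"ax":0,"ay":0,"az":0},{"gripper":20,"tx":1,"ty":0.68,"tz":0,"ax":0,"ay":0,"az":0},{"gripper":20,"tx":1,"ty":0.68,"tz":0,"ax":0,"ay":0,"az":0},{"gripper":20,"tx":1,"ty":0.68,"tz":0,"ax":0,"ay":0,"az":0},{"gripper":20,"tx":1,"ty":0.68,"tz":0,"ax":0,"ay":0,"az":0},{"gripper":20,"tx":1,"ty":0.68,"tz":0,"ax":0,"ay":0,"az":0}]';python3 - <<'E'
from h import *
go(.475,-.361,.075,97)
E
```

```text
time_s: 16.35
ee_pos: [0.4853, -0.3343, 0.3083]
orientation: [0.002, 0.745, -0.667, 0.001]
force: [-0.7, -0.1, 0.1]
opening: 0.0245
t 16.35 grasp now [ 0.485  -0.335   0.1533] yaw -83.7 open 24.5 F [-0.7 -0.1  0.1]
dist mm 83 t [0.1254 0.0648 0.3921] a [ 0.0008 -0.0013 -0.0037]
```

```bash
python3 -m jog '[{"gripper":20,"tx":0.13,"ty":0.065,"tz":0.1,"ax":0,"ay":0,"az":0},{"gripper":20,"tx":0.13,"ty":0.065,"tz":0.2,"ax":0,"ay":0,"az":0},{"gripper":20,"tx":0.13,"ty":0.065,"tz":0.35,"ax":0,"ay":0,"az":0},{"gripper":20,"tx":0.13,"ty":0.065,"tz":0.39,"ax":0,"ay":0,"az":0},{"gripper":20,"tx":0.13,"ty":0.065,"tz":0.39,"ax":0,"ay":0,"az":0},{"gripper":50,"tx":0.13,"ty":0.065,"tz":0.39,"ax":0,"ay":0,"az":0},{"gripper":50,"tx":0.13,"ty":0.065,"tz":0.39,"ax":0,"ay":0,"az":0},{"gripper":50,"tx":0.13,"ty":0.065,"tz":0.39,"ax":0,"ay":0,"az":0},{"gripper":50,"tx":0.13,"ty":0.065,"tz":0.2,"ax":0,"ay":0,"az":0},{"gripper":50,"tx":0.13,"ty":0.065,"tz":0,"ax":0,"ay":0,"az":0},{"gripper":60,"tx":0.13,"ty":0.065,"tz":0,"ax":0,"ay":0,"az":0}]';python3 - <<'E'
from h import *
snap('wrist','w9')
go(.5976,-.1935,.155,97)
E
```

```text
time_s: 17.27
ee_pos: [0.4824, -0.3573, 0.3154]
orientation: [-0.001, 0.749, -0.663, 0.006]
force: [0.7, -1.0, 0.9]
opening: 0.0595
t 17.32 grasp now [ 0.4834 -0.3569  0.1578] yaw -83.0 open 60.2 F [ 0.6 -0.7  0.2]
dist mm 200 t [-0.7369 -0.6722  0.0151] a [-0.0024 -0.0017  0.0001]
```

View pics/w9.png

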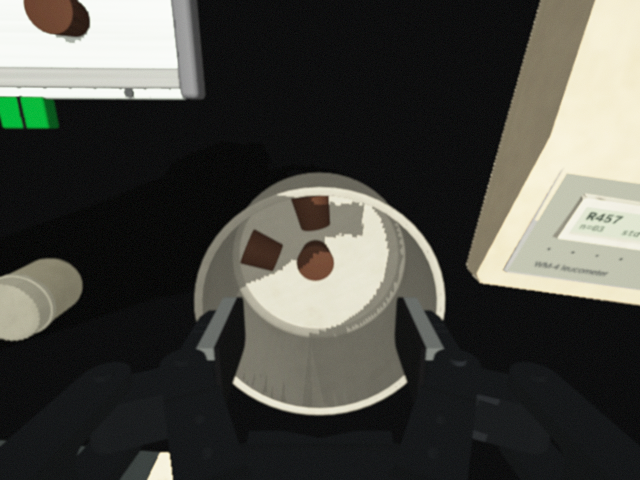

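Three stoppers sit in the pot (about (310,212), (262,250), (315,260)), and the fourth is still in the channel. I'll go for that one next.

```bash
python3 -m jog '[{"gripper":60,"tx":-0.737,"ty":-0.672,"tz":0,"ax":0,"ay":0,"az":0},{"gripper":60,"tx":-0.737,"ty":-0.672,"tz":0,"ax":0,"ay":0,"az":0},{"gripper":60,"tx":-0.737,"ty":-0.672,"tz":0,"ax":0,"ay":0,"az":0},{"gripper":60,"tx":-0.737,"ty":-0.672,"tz":0,"ax":0,"ay":0,"az":0},{"gripper":60,"tx":-0.737,"ty":-0.672,"tz":0,"ax":0,"ay":0,"az":0},{"gripper":60,"tx":-0.737,"ty":-0.672,"tz":0,"ax":0,"ay":0,"az":0},{"gripper":60,"tx":-0.737,"ty":-0.672,"tz":0,"ax":0,"ay":0,"az":0}]';python3 - <<'E'
from h import *
p,rot,s=pose(); c=snap('wrist','w10'); c=wristcam(c,p,rot)
for k in nets.cut_out('wrist','stopper_1'):
    m=k['pixels']; v,u=np.nonzero(m); x,a=fitcyl(c,m,.010,.027,.024,ray(c,[u.mean(),v.mean()],.02)); print(k['score'],x.round(4),a)
go(.5976,-.1935,.05,97)
E
```

```text
time_s: 17.9
ee_pos: [0.5978, -0.1891, 0.3075]
orientation: [-0.0, 0.751, -0.66, -0.0]
force: [0.9, -0.9, 0.2]
opening: 0.0597
0.74 [ 0.5971 -0.193 ] 0.8240945724478184
t 18.0 grasp now [ 0.5959 -0.1928  0.1529] yaw -83.0 open 59.9 F [ 0.9 -0.8  0.4]
dist mm 103 t [ 0.0048 -0.0081  0.5144] a [ 0.0001 -0.0002 -0.0002]
```

View pics/w10.png

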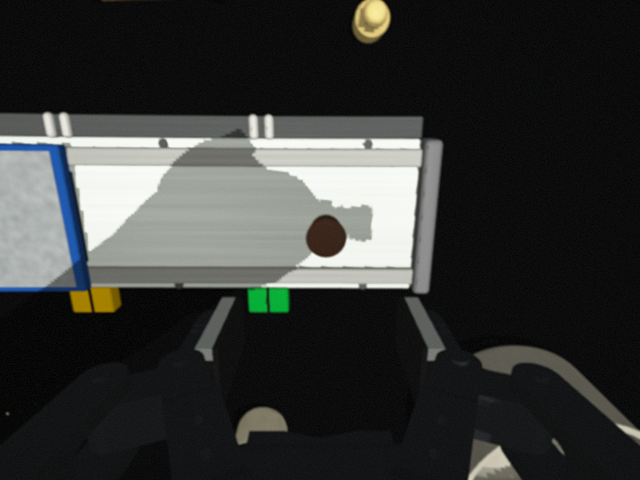

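```bash
python3 -m jog '[{"gripper":60,"tx":0.003,"ty":-0.007,"tz":0.15,"ax":0,"ay":0,"az":0},{"gripper":60,"tx":0.003,"ty":-0.007,"tz":0.3,"ax":0,"ay":0,"az":0},{"gripper":60,"tx":0.003,"ty":-0.007,"tz":0.4,"ax":0,"ay":0,"az":0},{"gripper":60,"tx":0.003,"ty":-0.007,"tz":0.5,"ax":0,"ay":0,"az":0},{"gripper":60,"tx":0.003,"ty":-0.007,"tz":0.53,"ax":0,"ay":0,"az":0},{"gripper":60,"tx":0.003,"ty":-0.007,"tz":0.53,"ax":0,"ay":0,"az":0}]';python3 - <<'E'
from h import *
go(.5974,-.193,.034,97)
E
```

```text
time_s: 18.5
ee_pos: [0.5965, -0.194, 0.2005]
orientation: [0.001, 0.748, -0.664, -0.001]
force: [-0.3, 0.2, -1.4]
opening: 0.0599
t 18.5 grasp now [ 0.5961 -0.1939  0.0455] yaw -83.2 open 59.9 F [-0.3  0.2 -1.4]
dist mm 12 t [-0.0042 -0.005   0.0574] a [ 0.001   0.0001 -0.0009]
```

```bash
python3 -m jog '[{"gripper":60,"tx":-0.003,"ty":-0.004,"tz":0.057,"ax":0,"ay":0,"az":0},{"gripper":60,"tx":-0.003,"ty":-0.004,"tz":0.057,"ax":0,"ay":0,"az":0},{"gripper":20,"tx":-0.003,"ty":-0.004,"tz":0.057,"ax":0,"ay":0,"az":0},{"gripper":20,"tx":-0.003,"ty":-0.004,"tz":0.057,"ax":0,"ay":0,"az":0},{"gripper":20,"tx":-0.003,"ty":-0.004,"tz":0.057,"ax":0,"ay":0,"az":0},{"gripper":20,"tx":-0.003,"ty":-0.004,"tz":0.057,"ax":0,"ay":0,"az":0},{"gripper":20,"tx":-0.003,"ty":-0.004,"tz":0.057,"ax":0,"ay":0,"az":0}]'; python3 -m jog '[{"gripper":20,"tx":0,"ty":0,"tz":-0.05,"ax":0,"ay":0,"az":0},{"gripper":20,"tx":0,"ty":0,"tz":-0.2,"ax":0,"ay":0,"az":0},{"gripper":20,"tx":0,"ty":0,"tz":-0.4,"ax":0,"ay":0,"az":0},{"gripper":20,"tx":0,"ty":0,"tz":-0.58,"ax":0,"ay":0,"az":0},{"gripper":20,"tx":0,"ty":0,"tz":-0.58,"ax":0,"ay":0,"az":0}]';python3 - <<'E'
from h import *
go(.45,-.361,.15,97)
E
```

```text
time_s: 19.08
ee_pos: [0.5991, -0.1921, 0.1914]
orientation: [-0.0, 0.749, -0.663, 0.001]
force: [-1.1, 0.2, 5.3]
opening: 0.0242
time_s: 19.5
ee_pos: [0.6004, -0.1937, 0.3139]
orientation: [-0.003, 0.749, -0.663, 0.005]
force: [0.8, -0.3, 0.3]
opening: 0.0242
t 19.5 grasp now [ 0.6022 -0.1942  0.1589] yaw -83.0 open 24.2 F [ 0.8 -0.3  0.3]
dist mm 225 t [0.739  0.8483 0.0385] a [-0.0034 -0.0014 -0.0002]
```

```bash
python3 -m jog '[{"gripper":20,"tx":0.739,"ty":0.848,"tz":0,"ax":0,"ay":0,"az":0},{"gripper":20,"tx":0.739,"ty":0.848,"tz":0,"ax":0,"ay":0,"az":0},{"gripper":20,"tx":0.739,"ty":0.848,"tz":0,"ax":0,"ay":0,"az":0},{"gripper":20,"tx":0.739,"ty":0.848,"tz":0,"ax":0,"ay":0,"az":0},{"gripper":20,"tx":0.739,"ty":0.848,"tz":0,"ax":0,"ay":0,"az":0},{"gripper":20,"tx":0.739,"ty":0.848,"tz":0,"ax":0,"ay":0,"az":0},{"gripper":20,"tx":0.739,"ty":0.848,"tz":0,"ax":0,"ay":0,"az":0}]';python3 - <<'E'
from h import *
go(.45,-.361,.075,97)
p,rot,s=pose(); print(s['qpos'].round(2))
E
```

```text
time_s: 20.08
ee_pos: [0.4439, -0.3635, 0.3074]
orientation: [0.001, 0.746, -0.666, 0.001]
force: [0.5, 0.5, -0.3]
opening: 0.024
t 20.08 grasp now [ 0.4439 -0.3638  0.1524] yaw -83.5 open 24.0 F [ 0.5  0.5 -0.3]
dist mm 78 t [-0.0098 -0.0319  0.3871] a [ 0.0001 -0.0007 -0.0029]
[-0.01  0.59  0.86  1.91 -0.57  0.9  -0.33]
```

```bash
python3 -m jog '[{"gripper":20,"tx":-0.01,"ty":-0.032,"tz":0.1,"ax":0,"ay":0,"az":0},{"gripper":20,"tx":-0.01,"ty":-0.032,"tz":0.2,"ax":0,"ay":0,"az":0},{"gripper":20,"tx":-0.01,"ty":-0.032,"tz":0.33,"ax":0,"ay":0,"az":0},{"gripper":20,"tx":-0.01,"ty":-0.032,"tz":0.37,"ax":0,"ay":0,"az":0},{"gripper":20,"tx":-0.01,"ty":-0.032,"tz":0.37,"ax":0,"ay":0,"az":0},{"gripper":50,"tx":-0.01,"ty":-0.032,"tz":0.37,"ax":0,"ay":0,"az":0},{"gripper":50,"tx":-0.01,"ty":-0.032,"tz":0.37,"ax":0,"ay":0,"az":0},{"gripper":50,"tx":-0.01,"ty":-0.032,"tz":0.37,"ax":0,"ay":0,"az":0},{"gripper":50,"tx":-0.01,"ty":-0.032,"tz":0.2,"ax":0,"ay":0,"az":0},{"gripper":50,"tx":-0.01,"ty":-0.032,"tz":0,"ax":0,"ay":0,"az":0},{"gripper":50,"tx":-0.01,"ty":-0.032,"tz":-0.1,"ax":0,"ay":0,"az":0}]';python3 - <<'E'
from h import *
snap('wrist','w11')
print(torail(.5623,.1450), rail(0,.184))
E
```

```text
time_s: 21.0
ee_pos: [0.4547, -0.3578, 0.3308]
orientation: [-0.0, 0.749, -0.663, 0.003]
force: [0.0, -0.1, 0.2]
opening: 0.0502
[-0.0002179   0.16807939] [0.56057604 0.16082849]
```

View pics/w11.png

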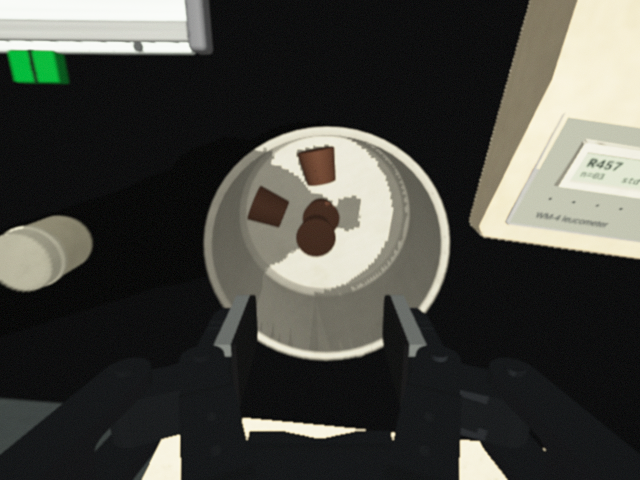

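```bash
python3 - <<'E'
from h import *
print(rail(0,.225))
go(*rail(0,.225),.165,7)
E
```

```text
[0.5555794  0.20152288]
t 21.05 grasp now [ 0.4567 -0.3594  0.1784] yaw -83.1 open 50.2 F [ 1.3 -2.5  2.2]
dist mm 569 t [-2.7197 -0.8359  0.0573] a [-0.0036  0.0005  0.4997]
```

```bash
python3 -m jog '[{"gripper":0,"tx":-1,"ty":-0.3,"tz":0,"ax":0,"ay":0,"az":-0.5},{"gripper":0,"tx":-1,"ty":-0.3,"tz":0,"ax":0,"ay":0,"az":-0.5},{"gripper":0,"tx":-1,"ty":-0.3,"tz":0,"ax":0,"ay":0,"az":-0.5},{"gripper":0,"tx":-1,"ty":-0.3,"tz":0,"ax":0,"ay":0,"az":-0.5},{"gripper":0,"tx":-1,"ty":-0.3,"tz":0,"ax":0,"ay":0,"az":-0.5},{"gripper":0,"tx":-1,"ty":-0.3,"tz":0,"ax":0,"ay":0,"az":-0.5},{"gripper":0,"tx":-1,"ty":-0.3,"tz":0,"ax":0,"ay":0,"az":-0.5},{"gripper":0,"tx":-1,"ty":-0.3,"tz":0,"ax":0,"ay":0,"az":-0.5},{"gripper":0,"tx":-1,"ty":-0.3,"tz":0,"ax":0,"ay":0,"az":-0.5},{"gripper":0,"tx":-1,"ty":-0.3,"tz":0,"ax":0,"ay":0,"az":-0.5},{"gripper":0,"tx":-1,"ty":-0.3,"tz":0,"ax":0,"ay":0,"az":-0.5},{"gripper":0,"tx":-1,"ty":-0.3,"tz":0,"ax":0,"ay":0,"az":-0.5}]';python3 - <<'E'
from h import *
go(*rail(0,.225),.165,7)
E
```

```text
time_s: 22.05
ee_pos: [0.4897, -0.1508, 0.3271]
orientation: [0.0, 1.0, 0.029, 0.001]
force: [-1.0, -0.0, -0.6]
opening: 0.0
t 22.05 grasp now [ 0.4899 -0.1508  0.1721] yaw 3.3 open 0.0 F [-1.  -0.  -0.6]
dist mm 359 t [ 0.4299 -1.74    0.0361] a [ 0.0001 -0.0005 -0.0206]
```

```bash
python3 -m jog '[{"gripper":0,"tx":0.23,"ty":-0.9,"tz":0,"ax":0,"ay":0,"az":-0.02},{"gripper":0,"tx":0.23,"ty":-0.9,"tz":0,"ax":0,"ay":0,"az":-0.02},{"gripper":0,"tx":0.23,"ty":-0.9,"tz":0,"ax":0,"ay":0,"az":-0.02},{"gripper":0,"tx":0.23,"ty":-0.9,"tz":0,"ax":0,"ay":0,"az":-0.02},{"gripper":0,"tx":0.23,"ty":-0.9,"tz":0,"ax":0,"ay":0,"az":-0.02},{"gripper":0,"tx":0.23,"ty":-0.9,"tz":0,"ax":0,"ay":0,"az":-0.02}]';python3 - <<'E'
from h import *
go(*rail(0,.225),.165,7)
E
```

```text
time_s: 22.55
ee_pos: [0.5271, 0.0372, 0.3269]
orientation: [-0.001, 0.998, 0.061, 0.001]
force: [0.4, -0.1, 0.5]
opening: 0.0002
t 22.55 grasp now [0.5273 0.0376 0.1719] yaw 7.0 open 0.2 F [ 0.4 -0.1  0.5]
dist mm 167 t [ 0.2421 -0.798   0.0368] a [-0.0007 -0.0007  0.0002]
```

```bash
python3 -m jog '[{"gripper":0,"tx":0.24,"ty":-0.8,"tz":0,"ax":0,"ay":0,"az":0},{"gripper":0,"tx":0.24,"ty":-0.8,"tz":0,"ax":0,"ay":0,"az":0},{"gripper":0,"tx":0.24,"ty":-0.8,"tz":0,"ax":0,"ay":0,"az":0},{"gripper":0,"tx":0.24,"ty":-0.8,"tz":0,"ax":0,"ay":0,"az":0},{"gripper":0,"tx":0.24,"ty":-0.8,"tz":0,"ax":0,"ay":0,"az":0},{"gripper":0,"tx":0.24,"ty":-0.8,"tz":0,"ax":0,"ay":0,"az":0},{"gripper":0,"tx":0.24,"ty":-0.8,"tz":0,"ax":0,"ay":0,"az":0}]';python3 - <<'E'
from h import *
go(*rail(0,.225),.055,7)
snap('top','t2')
for t in ('carrier_deck','carrier_handle'): print([(k['score'],k['at'],torail(*k['at'][:2]).round(4)) for k in nets.mark_of('top',t)])
E
```

```text
time_s: 23.13
ee_pos: [0.5559, 0.1946, 0.3266]
orientation: [0.0, 0.998, 0.057, 0.0]
force: [0.1, -0.1, 0.9]
opening: 0.0
t 23.13 grasp now [0.5559 0.1945 0.1716] yaw 6.5 open 0.0 F [ 0.1 -0.1  0.9]
dist mm 117 t [ 0.0023 -0.0349  0.5828] a [ 0.0003 -0.0001 -0.0028]
[(0.79, [0.5705, 0.0626, 0.0193], array([-0.0021,  0.0853]))]
[(0.74, [0.5626, 0.1479, 0.0685], array([0.0004, 0.1709])), (0.53, [0.443, 0.3669, 0.0065], array([-0.0916,  0.4029]))]
```

View pics/t2.png

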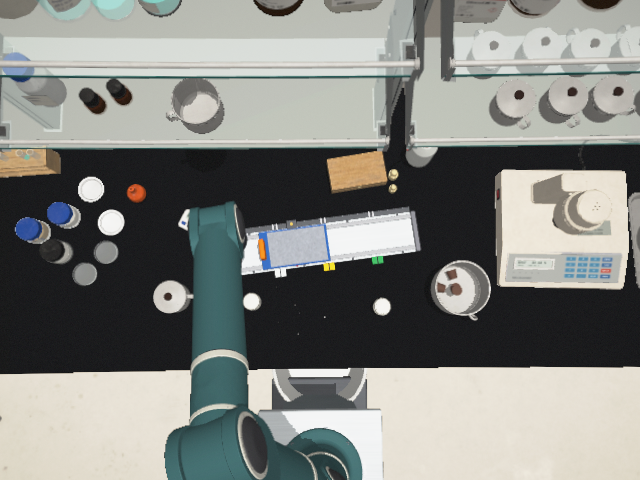

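```bash
python3 -m jog '[{"gripper":0,"tx":0,"ty":-0.02,"tz":0.15,"ax":0,"ay":0,"az":-0.003},{"gripper":0,"tx":0,"ty":-0.02,"tz":0.3,"ax":0,"ay":0,"az":-0.003},{"gripper":0,"tx":0,"ty":-0.02,"tz":0.42,"ax":0,"ay":0,"az":-0.003},{"gripper":0,"tx":0,"ty":-0.02,"tz":0.52,"ax":0,"ay":0,"az":-0.003},{"gripper":0,"tx":0,"ty":-0.02,"tz":0.59,"ax":0,"ay":0,"az":-0.003},{"gripper":0,"tx":0,"ty":-0.02,"tz":0.59,"ax":0,"ay":0,"az":-0.003},{"gripper":0,"tx":0,"ty":-0.02,"tz":0.59,"ax":0,"ay":0,"az":-0.003}]';python3 - <<'E'
from h import *
go(*rail(0,.18),.053,7)
snap('scene','s2')
E
```

```text
time_s: 23.87
ee_pos: [0.5556, 0.1989, 0.2083]
orientation: [0.0, 0.998, 0.061, -0.0]
force: [0.5, -0.4, 0.4]
opening: 0.0001
t 23.87 grasp now [0.5555 0.1988 0.0533] yaw 7.0 open 0.1 F [ 0.5 -0.4  0.4]
dist mm 42 t [0.0017 0.2119 0.0016] a [ 0.0002  0.0002 -0.    ]
```

View pics/s2.png

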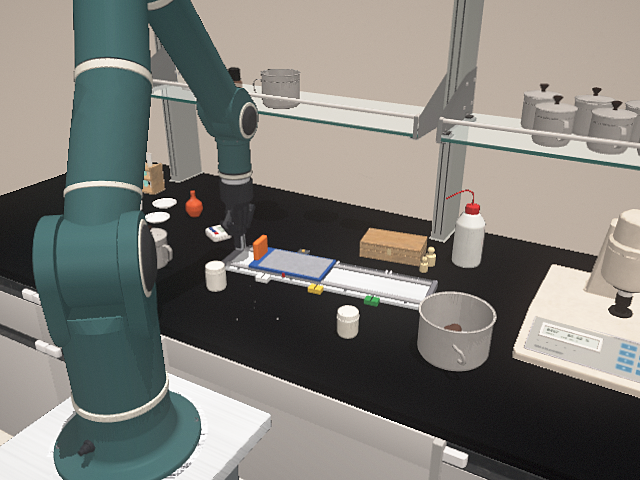

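```bash
python3 -m jog '[{"gripper":0,"tx":0,"ty":0.07,"tz":0,"ax":0,"ay":0,"az":0},{"gripper":0,"tx":0,"ty":0.14,"tz":0,"ax":0,"ay":0,"az":0},{"gripper":0,"tx":0,"ty":0.17,"tz":0,"ax":0,"ay":0,"az":0},{"gripper":0,"tx":0,"ty":0.19,"tz":0,"ax":0,"ay":0,"az":0},{"gripper":0,"tx":0,"ty":0.21,"tz":0,"ax":0,"ay":0,"az":0},{"gripper":0,"tx":0,"ty":0.24,"tz":0,"ax":0,"ay":0,"az":0},{"gripper":0,"tx":0,"ty":0.27,"tz":0,"ax":0,"ay":0,"az":0},{"gripper":0,"tx":0,"ty":0.3,"tz":0,"ax":0,"ay":0,"az":0},{"gripper":0,"tx":0,"ty":0.33,"tz":0,"ax":0,"ay":0,"az":0},{"gripper":0,"tx":0,"ty":0.36,"tz":0,"ax":0,"ay":0,"az":0},{"gripper":0,"tx":0,"ty":0.39,"tz":0,"ax":0,"ay":0,"az":0},{"gripper":0,"tx":0,"ty":0.42,"tz":0,"ax":0,"ay":0,"az":0}]';python3 - <<'E'
from h import *
go(*rail(0,.101),.053,7)
p,rot,s=pose();print(torail(*p[:2]))
for t in ('carrier_deck','carrier_handle'):
  snap('top','t3'); print([(k['score'],k['at'],torail(*k['at'][:2]).round(4)) for k in nets.mark_of('top',t)][:1])
E
```

```text
time_s: 24.92
ee_pos: [0.5658, 0.1159, 0.2083]
orientation: [0.0, 0.998, 0.062, 0.0]
force: [0.4, 2.7, 0.9]
opening: -0.0
t 24.92 grasp now [0.5659 0.1159 0.0533] yaw 7.1 open -0.0 F [0.4 2.7 0.9]
dist mm 38 t [0.001  0.1888 0.0014] a [ 0.     -0.0001  0.0005]
[-0.00026393  0.1387679 ]
[(0.75, [0.5774, 0.0149, 0.0221], array([-0.0011,  0.0371]))]
[(0.72, [0.5706, 0.1001, 0.0693], array([0.0025, 0.1225]))]
```

```bash
python3 - <<'E'
import cv2
a=cv2.imread('pics/t3.png')[200:285,225:430]; cv2.imwrite('pics/t3z.png',cv2.resize(a,None,fx=3.9,fy=3.9,interpolation=cv2.INTER_CUBIC))
E
```

```text
(no output)
```

View pics/t3z.png

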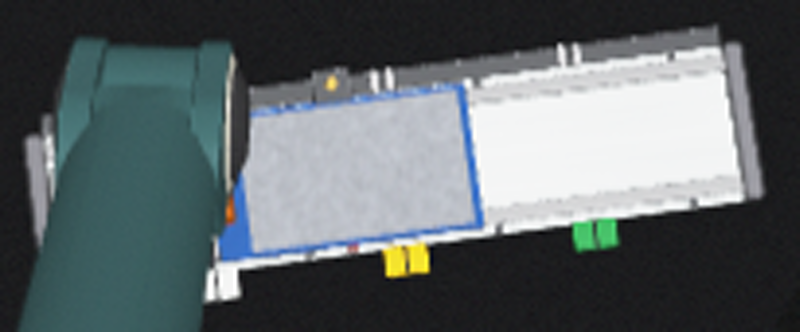

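```bash
python3 - <<'E'
from h import *
go(*rail(0,.101),.053,7)
p,rot,s=pose();print(torail(*p[:2]))
E
```

```text
t 25.12 grasp now [0.5652 0.1155 0.0529] yaw 7.0 open 0.2 F [-0.3 -0.1 -1. ]
dist mm 38 t [ 3.700e-03  1.876e-01 -1.000e-04] a [0.0002 0.0004 0.0002]
[-0.00076348  0.13851513]
```

```bash
python3 -m jog '[{"gripper":0,"tx":0,"ty":0.02,"tz":0,"ax":0,"ay":0,"az":0},{"gripper":0,"tx":0,"ty":0.04,"tz":0,"ax":0,"ay":0,"az":0},{"gripper":0,"tx":0,"ty":0.06,"tz":0,"ax":0,"ay":0,"az":0},{"gripper":0,"tx":0,"ty":0.08,"tz":0,"ax":0,"ay":0,"az":0},{"gripper":0,"tx":0,"ty":0.1,"tz":0,"ax":0,"ay":0,"az":0},{"gripper":0,"tx":0,"ty":0.115,"tz":0,"ax":0,"ay":0,"az":0},{"gripper":0,"tx":0,"ty":0.13,"tz":0,"ax":0,"ay":0,"az":0},{"gripper":0,"tx":0,"ty":0.14,"tz":0,"ax":0,"ay":0,"az":0},{"gripper":0,"tx":0,"ty":0.15,"tz":0,"ax":0,"ay":0,"az":0},{"gripper":0,"tx":0,"ty":0.16,"tz":0,"ax":0,"ay":0,"az":0}]';python3 -m jog '[{"gripper":0,"tx":0,"ty":0.008,"tz":0,"ax":0,"ay":0,"az":0},{"gripper":0,"tx":0,"ty":0.016,"tz":0,"ax":0,"ay":0,"az":0}]';python3 -m jog '[{"gripper":0,"tx":0,"ty":0.006,"tz":0,"ax":0,"ay":0,"az":0},{"gripper":0,"tx":0,"ty":0.006,"tz":0,"ax":0,"ay":0,"az":0}]';python3 - <<'E'
from h import *
go(*rail(0,.101),.053,7)
p,rot,s=pose();print(torail(*p[:2]))
a=snap('top','t4')['frame'][200:285,225:430,::-1]; cv2.imwrite('pics/t4z.png',cv2.resize(a,None,fx=3.9,fy=3.9,interpolation=cv2.INTER_CUBIC))
E
```

```text
time_s: 25.95
ee_pos: [0.5691, 0.0881, 0.2083]
orientation: [-0.002, 0.998, 0.063, -0.001]
force: [-3.2, 13.8, 0.5]
opening: 0.0002
time_s: 26.12
ee_pos: [0.5692, 0.0873, 0.2083]
orientation: [-0.004, 0.998, 0.064, -0.001]
force: [-4.8, 18.3, 0.1]
opening: 0.0006
time_s: 26.28
ee_pos: [0.5693, 0.0871, 0.2084]
orientation: [-0.004, 0.998, 0.065, -0.001]
force: [-4.6, 18.1, 1.4]
opening: -0.0004
t 26.28 grasp now [0.5688 0.0884 0.0534] yaw 7.4 open -0.4 F [-4.6 18.1  1.4]
dist mm 9 t [0.0016 0.0436 0.0014] a [-0.0028  0.0005  0.0023]
[-0.00037315  0.10972398]
```

View pics/t4z.png

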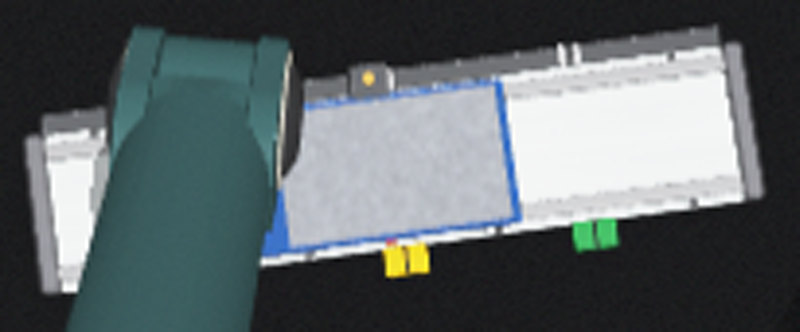

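```bash
python3 -m jog '[{"gripper":0,"tx":0,"ty":0.008,"tz":0,"ax":0,"ay":0,"az":0},{"gripper":0,"tx":0,"ty":0.008,"tz":0,"ax":0,"ay":0,"az":0},{"gripper":0,"tx":0,"ty":0.008,"tz":0,"ax":0,"ay":0,"az":0}]';python3 - <<'E'
from h import *
p,rot,s=pose();print(torail(*p[:2]),s['force'])
E
```

```text
time_s: 26.58
ee_pos: [0.5703, 0.0795, 0.2084]
orientation: [-0.0, 0.998, 0.063, 0.0]
force: [-1.5, 2.4, -1.7]
opening: -0.0
[-0.00027718  0.10207186] [-1.51350028  2.39265781 -1.71720969]
```

```bash
python3 -m jog '[{"gripper":0,"tx":0,"ty":-0.1,"tz":0,"ax":0,"ay":0,"az":0},{"gripper":0,"tx":0,"ty":-0.2,"tz":0,"ax":0,"ay":0,"az":0},{"gripper":0,"tx":0,"ty":-0.2,"tz":-0.2,"ax":0,"ay":0,"az":0},{"gripper":0,"tx":0,"ty":-0.2,"tz":-0.4,"ax":0,"ay":0,"az":0},{"gripper":80,"tx":0,"ty":-0.2,"tz":-0.5,"ax":0,"ay":0,"az":0},{"gripper":80,"tx":0,"ty":-0.2,"tz":-0.5,"ax":0,"ay":0,"az":0}]';python3 - <<'E'
from h import *
f=snap('top','t5')['frame']; a=f[200:285,225:430,::-1]; cv2.imwrite('pics/t5z.png',cv2.resize(a,None,fx=3.9,fy=3.9,interpolation=cv2.INTER_CUBIC))
for t in ('carrier_deck','carrier_handle'): print([(k['score'],k['at'],torail(*k['at'][:2]).round(4)) for k in nets.mark_of('top',t)][:1])
go(.4285,.1715,.12,7)
print(pose()[2]['qpos'].round(2))
E
```

```text
time_s: 27.08
ee_pos: [0.5678, 0.1173, 0.3136]
orientation: [-0.001, 0.998, 0.061, 0.005]
force: [0.8, -0.8, 0.3]
opening: 0.0236
[(0.77, [0.5791, -0.0206, 0.0223], array([-0.0037,  0.0017]))]
[(0.96, [0.5761, 0.0644, 0.0677], array([0.0037, 0.0864]))]
t 27.23 grasp now [0.5654 0.1176 0.153 ] yaw 7.0 open 45.8 F [-0.6  0.3  0.9]
dist mm 151 t [-0.6462 -0.351   0.1649] a [ 0.0002 -0.      0.0002]
[-0.59  0.48  0.42  1.89 -0.26  0.83  0.09]
```

View pics/t5z.png

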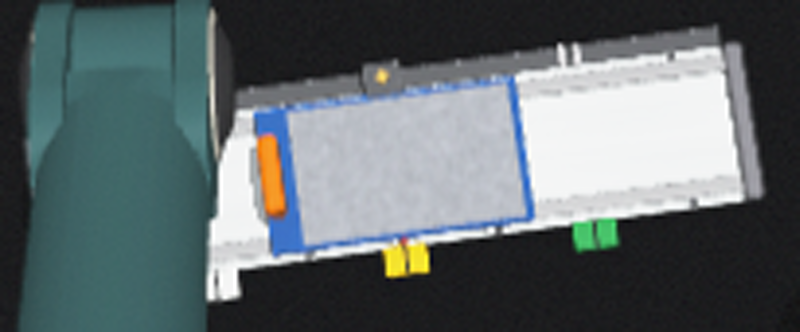

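```bash
python3 - <<'E'
from h import *
import pickle; c=pickle.load(open('cs.pkl','rb'))['top']
f=lambda p,z: ray(c,np.array(p)/3.9+[225,200]-0.37,z)
for a,b in [((392,94),(411,236)),((516,76),(533,218))]:
    m=(f(a,.025)+f(b,.025))/2; print(torail(*m[:2])+[0,.09])
E
```

```text
[0.00115166 0.0857226 ]
[0.00236242 0.00131534]
```

```bash
python3 -m jog '[{"gripper":80,"tx":-0.646,"ty":-0.35,"tz":0,"ax":0,"ay":0,"az":0},{"gripper":80,"tx":-0.646,"ty":-0.35,"tz":0,"ax":0,"ay":0,"az":0},{"gripper":80,"tx":-0.646,"ty":-0.35,"tz":0,"ax":0,"ay":0,"az":0},{"gripper":80,"tx":-0.646,"ty":-0.35,"tz":0,"ax":0,"ay":0,"az":0},{"gripper":80,"tx":-0.646,"ty":-0.35,"tz":0,"ax":0,"ay":0,"az":0},{"gripper":80,"tx":-0.646,"ty":-0.35,"tz":0,"ax":0,"ay":0,"az":0},{"gripper":80,"tx":-0.646,"ty":-0.35,"tz":0,"ax":0,"ay":0,"az":0}]';python3 - <<'E'
from h import *
p,rot,s=pose(); c=snap('wrist','w12'); c=wristcam(c,p,rot)
for k in nets.cut_out('wrist','pot_a'):
    m=k['pixels']; v,u=np.nonzero(m); x,a=fitcyl(c,m,0,.0435,.055,ray(c,[u.mean(),v.mean()],.02)); print(k['score'],x.round(4),a)
go(.4285,.1715,.036,7)
E
```

```text
time_s: 27.82
ee_pos: [0.4292, 0.1716, 0.3078]
orientation: [0.0, 0.998, 0.061, 0.0]
force: [0.5, 0.7, 0.3]
opening: 0.0798
0.78 [0.4302 0.1741] 0.9294210399297026
0.41 [0.5554 0.1585] 5.609180283635577
t 27.92 grasp now [0.4297 0.1712 0.1529] yaw 7.0 open 79.8 F [-0.8  0.2  0.2]
dist mm 117 t [-0.0056 -0.0022  0.5847] a [ 0.0003 -0.0001 -0.0001]
```

View pics/w12.png

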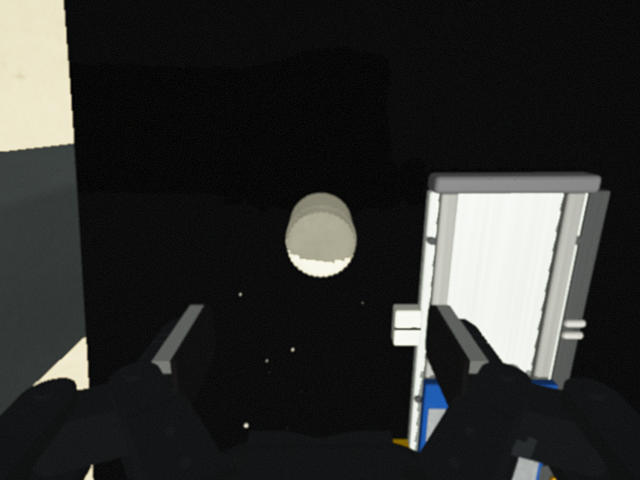

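```bash
python3 -m jog '[{"gripper":80,"tx":0,"ty":-0.01,"tz":0.15,"ax":0,"ay":0,"az":0},{"gripper":80,"tx":0,"ty":-0.01,"tz":0.3,"ax":0,"ay":0,"az":0},{"gripper":80,"tx":0,"ty":-0.01,"tz":0.42,"ax":0,"ay":0,"az":0},{"gripper":80,"tx":0,"ty":-0.01,"tz":0.52,"ax":0,"ay":0,"az":0},{"gripper":80,"tx":0,"ty":-0.01,"tz":0.58,"ax":0,"ay":0,"az":0},{"gripper":80,"tx":0,"ty":-0.01,"tz":0.58,"ax":0,"ay":0,"az":0},{"gripper":80,"tx":0,"ty":-0.01,"tz":0.58,"ax":0,"ay":0,"az":0}]';python3 - <<'E'
from h import *
go(.43,.173,.036,7)
E
```

```text
time_s: 28.5
ee_pos: [0.429, 0.1731, 0.1916]
orientation: [0.001, 0.998, 0.061, -0.001]
force: [0.7, -0.0, 0.2]
opening: 0.0802
t 28.5 grasp now [0.4288 0.1729 0.0366] yaw 7.0 open 80.2 F [ 0.7 -0.   0.2]
dist mm 1 t [0.0051 0.0014 0.0031] a [ 0.0004  0.0004 -0.0001]
```

```bash
python3 -m jog '[{"gripper":35,"tx":0.005,"ty":0,"tz":0,"ax":0,"ay":0,"az":0},{"gripper":35,"tx":0.005,"ty":0,"tz":0,"ax":0,"ay":0,"az":0},{"gripper":35,"tx":0.005,"ty":0,"tz":0,"ax":0,"ay":0,"az":0},{"gripper":35,"tx":0.005,"ty":0,"tz":0,"ax":0,"ay":0,"az":0},{"gripper":35,"tx":0.005,"ty":0,"tz":0,"ax":0,"ay":0,"az":0},{"gripper":35,"tx":0.005,"ty":0,"tz":0,"ax":0,"ay":0,"az":0},{"gripper":35,"tx":0.005,"ty":0,"tz":0,"ax":0,"ay":0,"az":0}]';python3 - <<'E'
from h import *
go(.43,.173,.036,7)
E
```

```text
time_s: 29.08
ee_pos: [0.4298, 0.1742, 0.1934]
orientation: [-0.001, 0.998, 0.062, 0.001]
force: [-0.9, -0.5, 4.8]
opening: 0.0423
t 29.08 grasp now [0.4301 0.1744 0.0384] yaw 7.1 open 42.3 F [-0.9 -0.5  4.8]
dist mm 3 t [0.0001 0.0063 0.0122] a [-0.0003 -0.0007  0.0005]
```

```bash
python3 -m jog '[{"gripper":35,"tx":0,"ty":0,"tz":-0.05,"ax":0,"ay":0,"az":0},{"gripper":35,"tx":0,"ty":0,"tz":-0.2,"ax":0,"ay":0,"az":0},{"gripper":35,"tx":0,"ty":0,"tz":-0.35,"ax":0,"ay":0,"az":0},{"gripper":35,"tx":0,"ty":0,"tz":-0.5,"ax":0,"ay":0,"az":0},{"gripper":35,"tx":0,"ty":0,"tz":-0.5,"ax":0,"ay":0,"az":0},{"gripper":35,"tx":0,"ty":0,"tz":-0.5,"ax":0,"ay":0,"az":0}]';python3 - <<'E'
from h import *
snap('wrist','w13')
print(rail(0,.025)); go(*rail(0,.025),.135,7)
E
```

```text
time_s: 29.58
ee_pos: [0.4297, 0.1745, 0.2945]
orientation: [-0.001, 0.998, 0.062, 0.002]
force: [-0.5, 0.2, 0.3]
opening: 0.042
[0.57995327 0.00301365]
t 29.63 grasp now [0.4293 0.1746 0.1382] yaw 7.1 open 42.4 F [-2.1  1.9 -0.6]
dist mm 228 t [0.6424 0.9434 0.0155] a [-0.0004 -0.0005  0.0006]
```

View pics/w13.png

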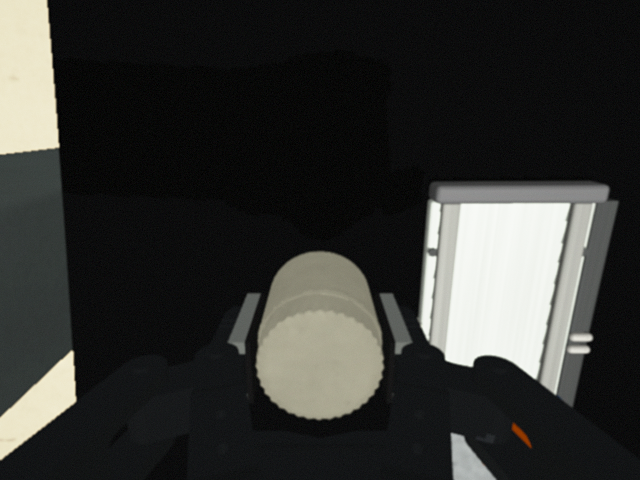

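```bash
python3 -m jog '[{"gripper":35,"tx":0.06,"ty":0.08,"tz":0,"ax":0,"ay":0,"az":0},{"gripper":35,"tx":0.15,"ty":0.22,"tz":0,"ax":0,"ay":0,"az":0},{"gripper":35,"tx":0.26,"ty":0.38,"tz":0,"ax":0,"ay":0,"az":0},{"gripper":35,"tx":0.37,"ty":0.54,"tz":0,"ax":0,"ay":0,"az":0},{"gripper":35,"tx":0.48,"ty":0.7,"tz":0,"ax":0,"ay":0,"az":0},{"gripper":35,"tx":0.57,"ty":0.84,"tz":0,"ax":0,"ay":0,"az":0},{"gripper":35,"tx":0.64,"ty":0.94,"tz":0,"ax":0,"ay":0,"az":0},{"gripper":35,"tx":0.64,"ty":0.94,"tz":0,"ax":0,"ay":0,"az":0},{"gripper":35,"tx":0.64,"ty":0.94,"tz":0,"ax":0,"ay":0,"az":0}]';python3 - <<'E'
from h import *
snap('wrist','w14')
go(*rail(0,.025),.07,7)
E
```

```text
time_s: 30.38
ee_pos: [0.5793, 0.0018, 0.2906]
orientation: [0.0, 0.998, 0.06, -0.001]
force: [0.5, 0.2, -1.0]
opening: 0.0424
t 30.43 grasp now [0.5782 0.0033 0.1357] yaw 7.0 open 42.1 F [0.5 0.8 0.3]
dist mm 66 t [0.0069 0.0023 0.3284] a [-0.0001  0.0011  0.0002]
```

View pics/w14.png

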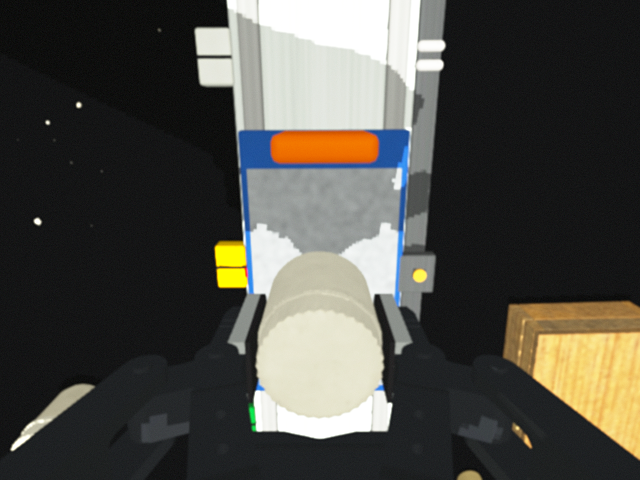

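```bash
python3 -m jog '[{"gripper":35,"tx":0.006,"ty":0.002,"tz":0.08,"ax":0,"ay":0,"az":0},{"gripper":35,"tx":0.006,"ty":0.002,"tz":0.17,"ax":0,"ay":0,"az":0},{"gripper":35,"tx":0.006,"ty":0.002,"tz":0.25,"ax":0,"ay":0,"az":0},{"gripper":35,"tx":0.006,"ty":0.002,"tz":0.3,"ax":0,"ay":0,"az":0},{"gripper":35,"tx":0.006,"ty":0.002,"tz":0.33,"ax":0,"ay":0,"az":0},{"gripper":35,"tx":0.006,"ty":0.002,"tz":0.35,"ax":0,"ay":0,"az":0},{"gripper":35,"tx":0.006,"ty":0.002,"tz":0.35,"ax":0,"ay":0,"az":0},{"gripper":35,"tx":0.006,"ty":0.002,"tz":0.35,"ax":0,"ay":0,"az":0}]';python3 - <<'E'
from h import *
go(*rail(0,.025),.064,7)
E
```

```text
time_s: 31.1
ee_pos: [0.5809, 0.0033, 0.2227]
orientation: [-0.0, 0.998, 0.062, 0.0]
force: [0.9, 0.2, 0.1]
opening: 0.0423
t 31.1 grasp now [0.581  0.0033 0.0677] yaw 7.1 open 42.3 F [0.9 0.2 0.1]
dist mm 4 t [-0.005   0.0009  0.0184] a [-0.     -0.0002  0.0006]
```

Lowering the last few millimetres until I feel contact.

```bash
python3 -m jog '[{"gripper":35,"tx":0,"ty":0,"tz":0.008,"ax":0,"ay":0,"az":0},{"gripper":35,"tx":0,"ty":0,"tz":0.015,"ax":0,"ay":0,"az":0},{"gripper":35,"tx":0,"ty":0,"tz":0.015,"ax":0,"ay":0,"az":0},{"gripper":35,"tx":0,"ty":0,"tz":0.015,"ax":0,"ay":0,"az":0}]';python3 - <<'E'
from h import *
go(*rail(0,.025),.064,7)
E
```

```text
time_s: 31.43
ee_pos: [0.5808, 0.0031, 0.2195]
orientation: [-0.0, 0.998, 0.062, 0.0]
force: [-0.3, 1.3, -0.0]
opening: 0.0418
t 31.43 grasp now [0.5809 0.0031 0.0645] yaw 7.1 open 41.8 F [-0.3  1.3 -0. ]
dist mm 1 t [-0.0044 -0.0003  0.0026] a [-0.     -0.0001  0.0004]
```

```bash
python3 -m jog '[{"gripper":35,"tx":0,"ty":0,"tz":0.006,"ax":0,"ay":0,"az":0},{"gripper":35,"tx":0,"ty":0,"tz":0.006,"ax":0,"ay":0,"az":0},{"gripper":35,"tx":0,"ty":0,"tz":0.006,"ax":0,"ay":0,"az":0}]';python3 -m jog '[{"gripper":35,"tx":0,"ty":0,"tz":0.006,"ax":0,"ay":0,"az":0},{"gripper":35,"tx":0,"ty":0,"tz":0.006,"ax":0,"ay":0,"az":0}]'; python3 - <<'E'
from h import *
go(*rail(0,.025),.064,7)
E
```

```text
time_s: 31.68
ee_pos: [0.581, 0.003, 0.2185]
orientation: [-0.0, 0.998, 0.062, 0.0]
force: [-1.2, -0.9, 3.2]
opening: 0.0425
time_s: 31.85
ee_pos: [0.581, 0.0029, 0.2184]
orientation: [-0.0, 0.998, 0.062, 0.0]
force: [-4.9, 0.2, 13.3]
opening: 0.0425
t 31.85 grasp now [0.5811 0.003  0.0634] yaw 7.1 open 42.5 F [-4.9  0.2 13.3]
dist mm 1 t [-0.0053 -0.0013 -0.0028] a [-0.0003 -0.0002  0.0004]
```

```bash
python3 -m jog '[{"gripper":35,"tx":0,"ty":0,"tz":-0.008,"ax":0,"ay":0,"az":0},{"gripper":55,"tx":0,"ty":0,"tz":-0.008,"ax":0,"ay":0,"az":0},{"gripper":75,"tx":0,"ty":0,"tz":-0.008,"ax":0,"ay":0,"az":0},{"gripper":75,"tx":0,"ty":0,"tz":-0.008,"ax":0,"ay":0,"az":0},{"gripper":75,"tx":0,"ty":0,"tz":-0.008,"ax":0,"ay":0,"az":0},{"gripper":75,"tx":0,"ty":0,"tz":-0.15,"ax":0,"ay":0,"az":0},{"gripper":75,"tx":0,"ty":0,"tz":-0.35,"ax":0,"ay":0,"az":0},{"gripper":75,"tx":0,"ty":0,"tz":-0.5,"ax":0,"ay":0,"az":0},{"gripper":75,"tx":0,"ty":0,"tz":-0.5,"ax":0,"ay":0,"az":0}]';python3 - <<'E'
from h import *
p,rot,s=pose(); c=snap('wrist','w15'); c=wristcam(c,p,rot)
for k in nets.cut_out('wrist','pot_a'):
    m=k['pixels']; v,u=np.nonzero(m); x,a=fitcyl(c,m,0.025,.0435,.055,ray(c,[u.mean(),v.mean()],.05)); print(k['score'],x.round(4),a,torail(*x))
go(.411,-.164,.155,7)
E
```

```text
time_s: 32.6
ee_pos: [0.583, 0.0025, 0.3227]
orientation: [-0.0, 0.998, 0.062, 0.005]
force: [1.3, 0.8, -0.3]
opening: 0.0752
0.67 [0.5818 0.003 ] 0.9288942555628226 [0.00181745 0.02475742]
0.6 [ 0.4468 -0.1097] 0.09323870405181837 [-0.14585035 -0.07062616]
t 32.7 grasp now [0.5815 0.0033 0.1629] yaw 7.1 open 74.8 F [ 0.   0.  -0.2]
dist mm 239 t [-0.9472  0.7244  0.037 ] a [-0.0001 -0.0008  0.0005]
```

View pics/w15.png

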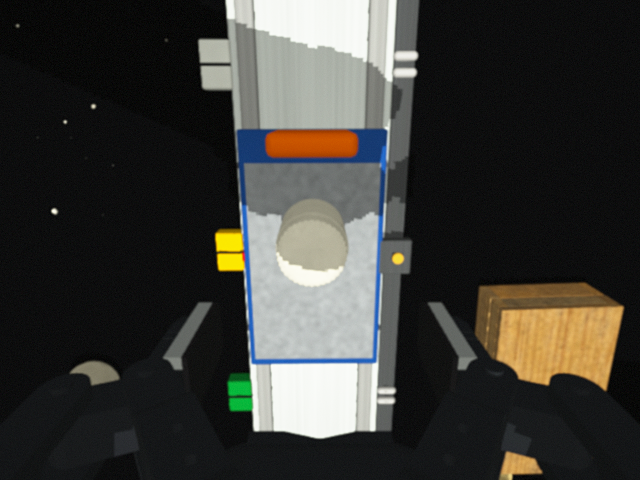

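Pot 1 stands upright on the deck at (312,243). Next is the second pot.

```bash
python3 -m jog '[{"gripper":80,"tx":-0.947,"ty":0.724,"tz":0,"ax":0,"ay":0,"az":0},{"gripper":80,"tx":-0.947,"ty":0.724,"tz":0,"ax":0,"ay":0,"az":0},{"gripper":80,"tx":-0.947,"ty":0.724,"tz":0,"ax":0,"ay":0,"az":0},{"gripper":80,"tx":-0.947,"ty":0.724,"tz":0,"ax":0,"ay":0,"az":0},{"gripper":80,"tx":-0.947,"ty":0.724,"tz":0,"ax":0,"ay":0,"az":0},{"gripper":80,"tx":-0.947,"ty":0.724,"tz":0,"ax":0,"ay":0,"az":0},{"gripper":80,"tx":-0.947,"ty":0.724,"tz":0,"ax":0,"ay":0,"az":0},{"gripper":80,"tx":-0.947,"ty":0.724,"tz":0,"ax":0,"ay":0,"az":0}]';python3 - <<'E'
from h import *
p,rot,s=pose(); c=snap('wrist','w16'); c=wristcam(c,p,rot)
for k in nets.cut_out('wrist','pot_a'):
    m=k['pixels']; v,u=np.nonzero(m); x,a=fitcyl(c,m,0,.0435,.055,ray(c,[u.mean(),v.mean()],.02)); print(k['score'],x.round(4),a)
go(.411,-.164,.036,7)
print(s['qpos'].round(2))
E
```

```text
time_s: 33.37
ee_pos: [0.4092, -0.1648, 0.3159]
orientation: [-0.0, 0.998, 0.06, -0.001]
force: [1.2, -0.2, -0.6]
opening: 0.0799
0.72 [ 0.4137 -0.1621] 0.8978290592125989
0.49 [ 0.5649 -0.0154] 0.025986595884098837
t 33.47 grasp now [ 0.4109 -0.1633  0.1612] yaw 7.1 open 80.0 F [-0.5 -0.2 -0.6]
dist mm 125 t [-2.00e-04  3.70e-03  6.26e-01] a [-0.0001  0.0003  0.0008]
[-0.17  0.26  0.55  2.2  -0.21  0.73  0.64]
```

View pics/w16.png

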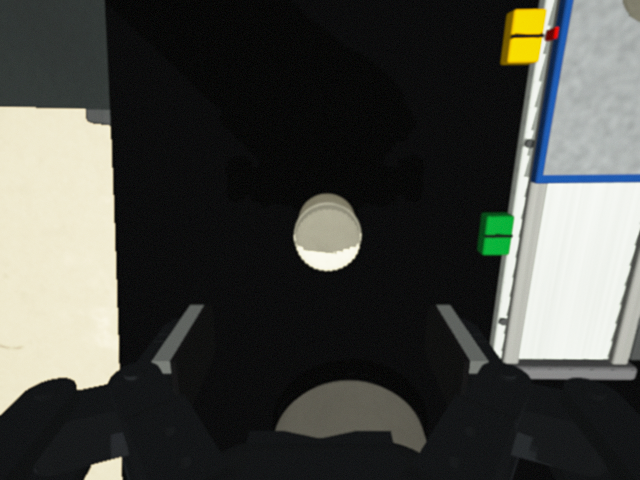

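```bash
python3 -m jog '[{"gripper":80,"tx":0.011,"ty":-0.002,"tz":0.15,"ax":0,"ay":0,"az":0},{"gripper":80,"tx":0.011,"ty":-0.002,"tz":0.3,"ax":0,"ay":0,"az":0},{"gripper":80,"tx":0.011,"ty":-0.002,"tz":0.45,"ax":0,"ay":0,"az":0},{"gripper":80,"tx":0.011,"ty":-0.002,"tz":0.56,"ax":0,"ay":0,"az":0},{"gripper":80,"tx":0.011,"ty":-0.002,"tz":0.62,"ax":0,"ay":0,"az":0},{"gripper":80,"tx":0.011,"ty":-0.002,"tz":0.62,"ax":0,"ay":0,"az":0},{"gripper":80,"tx":0.011,"ty":-0.002,"tz":0.62,"ax":0,"ay":0,"az":0}]';python3 - <<'E'
from h import *
go(.413,-.1625,.036,7)
E
```

```text
time_s: 34.05
ee_pos: [0.4133, -0.1625, 0.192]
orientation: [-0.0, 0.998, 0.063, -0.001]
force: [-0.1, -0.7, -0.1]
opening: 0.0805
t 34.05 grasp now [ 0.4129 -0.1624  0.037 ] yaw 7.2 open 80.5 F [-0.1 -0.7 -0.1]
dist mm 1 t [-0.0013 -0.0001  0.0049] a [-0.0002  0.0007  0.0011]
```

```bash
python3 -m jog '[{"gripper":35,"tx":0,"ty":0,"tz":0,"ax":0,"ay":0,"az":0},{"gripper":35,"tx":0,"ty":0,"tz":0,"ax":0,"ay":0,"az":0},{"gripper":35,"tx":0,"ty":0,"tz":0,"ax":0,"ay":0,"az":0},{"gripper":35,"tx":0,"ty":0,"tz":0,"ax":0,"ay":0,"az":0},{"gripper":35,"tx":0,"ty":0,"tz":0,"ax":0,"ay":0,"az":0},{"gripper":35,"tx":0,"ty":0,"tz":0,"ax":0,"ay":0,"az":0},{"gripper":35,"tx":0,"ty":0,"tz":0,"ax":0,"ay":0,"az":0}]';python3 -m jog '[{"gripper":35,"tx":0,"ty":0,"tz":-0.05,"ax":0,"ay":0,"az":0},{"gripper":35,"tx":0,"ty":0,"tz":-0.2,"ax":0,"ay":0,"az":0},{"gripper":35,"tx":0,"ty":0,"tz":-0.35,"ax":0,"ay":0,"az":0},{"gripper":35,"tx":0,"ty":0,"tz":-0.5,"ax":0,"ay":0,"az":0},{"gripper":35,"tx":0,"ty":0,"tz":-0.6,"ax":0,"ay":0,"az":0},{"gripper":35,"tx":0,"ty":0,"tz":-0.6,"ax":0,"ay":0,"az":0},{"gripper":35,"tx":0,"ty":0,"tz":-0.6,"ax":0,"ay":0,"az":0}]';python3 - <<'E'
from h import *
snap('wrist','w17')
print(rail(0,-.045)); go(*rail(0,-.045),.155,7)
E
```

```text
time_s: 34.63
ee_pos: [0.4134, -0.1633, 0.194]
orientation: [0.0, 0.998, 0.062, 0.001]
force: [-1.3, 0.2, 5.3]
opening: 0.0417
time_s: 35.22
ee_pos: [0.413, -0.1632, 0.3145]
orientation: [-0.0, 0.998, 0.062, 0.002]
force: [0.3, -0.4, -0.9]
opening: 0.0419
[ 0.58848412 -0.06646458]
t 35.27 grasp now [ 0.4128 -0.1629  0.1584] yaw 7.1 open 41.8 F [-0.3  0.4 -0.7]
dist mm 201 t [ 0.9323 -0.3699  0.0183] a [-0.0001 -0.0004  0.0006]
```

View pics/w17.png

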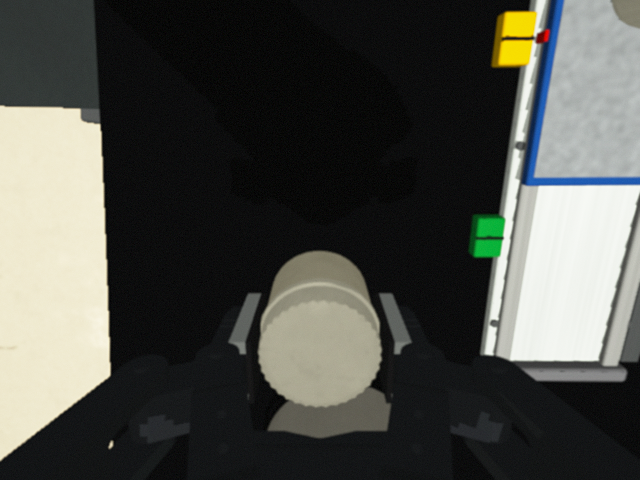

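```bash
python3 -m jog '[{"gripper":35,"tx":0.08,"ty":-0.03,"tz":0,"ax":0,"ay":0,"az":0},{"gripper":35,"tx":0.22,"ty":-0.09,"tz":0,"ax":0,"ay":0,"az":0},{"gripper":35,"tx":0.38,"ty":-0.15,"tz":0,"ax":0,"ay":0,"az":0},{"gripper":35,"tx":0.54,"ty":-0.21,"tz":0,"ax":0,"ay":0,"az":0},{"gripper":35,"tx":0.7,"ty":-0.28,"tz":0,"ax":0,"ay":0,"az":0},{"gripper":35,"tx":0.84,"ty":-0.33,"tz":0,"ax":0,"ay":0,"az":0},{"gripper":35,"tx":0.932,"ty":-0.37,"tz":0,"ax":0,"ay":0,"az":0},{"gripper":35,"tx":0.932,"ty":-0.37,"tz":0,"ax":0,"ay":0,"az":0},{"gripper":35,"tx":0.932,"ty":-0.37,"tz":0,"ax":0,"ay":0,"az":0}]';python3 - <<'E'
from h import *
snap('wrist','w18')
go(*rail(0,-.045),.064,7)
E
```

```text
time_s: 36.02
ee_pos: [0.5885, -0.0662, 0.3108]
orientation: [0.0, 0.998, 0.063, -0.002]
force: [-0.6, -1.6, 0.1]
opening: 0.042
t 36.07 grasp now [ 0.5872 -0.0673  0.1562] yaw 7.1 open 41.7 F [-0.2 -0.  -0.2]
dist mm 92 t [ 0.0057 -0.0032  0.4609] a [0.     0.0012 0.0004]
```

View pics/w18.png

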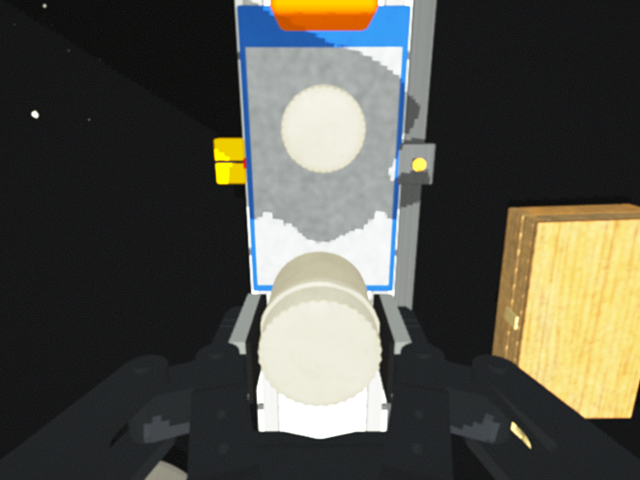

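```bash
python3 -m jog '[{"gripper":35,"tx":0.005,"ty":-0.003,"tz":0.08,"ax":0,"ay":0,"az":0},{"gripper":35,"tx":0.005,"ty":-0.003,"tz":0.2,"ax":0,"ay":0,"az":0},{"gripper":35,"tx":0.005,"ty":-0.003,"tz":0.3,"ax":0,"ay":0,"az":0},{"gripper":35,"tx":0.005,"ty":-0.003,"tz":0.38,"ax":0,"ay":0,"az":0},{"gripper":35,"tx":0.005,"ty":-0.003,"tz":0.42,"ax":0,"ay":0,"az":0},{"gripper":35,"tx":0.005,"ty":-0.003,"tz":0.445,"ax":0,"ay":0,"az":0},{"gripper":35,"tx":0.005,"ty":-0.003,"tz":0.445,"ax":0,"ay":0,"az":0},{"gripper":35,"tx":0.005,"ty":-0.003,"tz":0.445,"ax":0,"ay":0,"az":0}]';python3 -m jog '[{"gripper":35,"tx":0,"ty":0,"tz":0.008,"ax":0,"ay":0,"az":0},{"gripper":35,"tx":0,"ty":0,"tz":0.008,"ax":0,"ay":0,"az":0},{"gripper":35,"tx":0,"ty":0,"tz":0.008,"ax":0,"ay":0,"az":0}]';python3 - <<'E'
from h import *
go(*rail(0,-.045),.064,7)
E
```

```text
time_s: 36.73
ee_pos: [0.5896, -0.0667, 0.2244]
orientation: [0.0, 0.998, 0.061, 0.0]
force: [0.1, -0.5, 0.2]
opening: 0.0416
time_s: 36.98
ee_pos: [0.5898, -0.0661, 0.223]
orientation: [-0.0, 0.998, 0.062, 0.001]
force: [-0.5, -0.6, -0.4]
opening: 0.0418
t 36.98 grasp now [ 0.59   -0.0661  0.068 ] yaw 7.1 open 41.8 F [-0.5 -0.6 -0.4]
dist mm 4 t [-0.0067  0.0008  0.0198] a [-0.     -0.0004  0.0005]
```

```bash
python3 -m jog '[{"gripper":35,"tx":0,"ty":0,"tz":0.008,"ax":0,"ay":0,"az":0},{"gripper":35,"tx":0,"ty":0,"tz":0.014,"ax":0,"ay":0,"az":0},{"gripper":35,"tx":0,"ty":0,"tz":0.014,"ax":0,"ay":0,"az":0},{"gripper":35,"tx":0,"ty":0,"tz":0.014,"ax":0,"ay":0,"az":0}]';python3 -m jog '[{"gripper":35,"tx":0,"ty":0,"tz":0.005,"ax":0,"ay":0,"az":0},{"gripper":35,"tx":0,"ty":0,"tz":0.005,"ax":0,"ay":0,"az":0},{"gripper":35,"tx":0,"ty":0,"tz":0.005,"ax":0,"ay":0,"az":0}]';python3 - <<'E'
from h import *
go(*rail(0,-.045),.064,7)
E
```

```text
time_s: 37.32
ee_pos: [0.5896, -0.0661, 0.2194]
orientation: [0.0, 0.998, 0.062, -0.0]
force: [0.2, -0.8, -0.3]
opening: 0.0418
time_s: 37.57
ee_pos: [0.5897, -0.0663, 0.2191]
orientation: [-0.0, 0.998, 0.062, 0.0]
force: [-1.9, 0.3, 4.6]
opening: 0.0418
t 37.57 grasp now [ 0.5897 -0.0662  0.0641] yaw 7.1 open 41.8 F [-1.9  0.3  4.6]
dist mm 1 t [-0.0059  0.0003  0.0005] a [-0.0001 -0.0001  0.0005]
```

Contact felt (4.6 N). Releasing.

```bash
python3 -m jog '[{"gripper":35,"tx":0,"ty":0,"tz":0,"ax":0,"ay":0,"az":0},{"gripper":55,"tx":0,"ty":0,"tz":0,"ax":0,"ay":0,"az":0},{"gripper":75,"tx":0,"ty":0,"tz":0,"ax":0,"ay":0,"az":0},{"gripper":75,"tx":0,"ty":0,"tz":0,"ax":0,"ay":0,"az":0},{"gripper":75,"tx":0,"ty":0,"tz":0,"ax":0,"ay":0,"az":0},{"gripper":75,"tx":0,"ty":0,"tz":-0.15,"ax":0,"ay":0,"az":0},{"gripper":75,"tx":0,"ty":0,"tz":-0.35,"ax":0,"ay":0,"az":0},{"gripper":75,"tx":0,"ty":0,"tz":-0.5,"ax":0,"ay":0,"az":0},{"gripper":75,"tx":0,"ty":0,"tz":-0.5,"ax":0,"ay":0,"az":0}]';python3 - <<'E'
from h import *
p,rot,s=pose(); c=snap('wrist','w19'); c=wristcam(c,p,rot)
for k in nets.cut_out('wrist','pot_a'):
    m=k['pixels']; v,u=np.nonzero(m); x,a=fitcyl(c,m,0.025,.0435,.055,ray(c,[u.mean(),v.mean()],.05)); print(k['score'],x.round(4),a,torail(*x))
print(rail(0,.14)); go(*rail(0,.14),.16,7)
E
```

```text
time_s: 38.32
ee_pos: [0.5917, -0.067, 0.3245]
orientation: [0.0, 0.998, 0.062, 0.005]
force: [0.8, -0.0, -0.3]
opening: 0.0748
0.86 [0.5819 0.0022] 0.9350220564773875 [0.00183951 0.0239782 ]
[0.56593829 0.11715646]
t 38.42 grasp now [ 0.5903 -0.066   0.1647] yaw 7.1 open 75.1 F [-0.9  0.3 -0.3]
dist mm 185 t [-0.0056 -0.924   0.0236] a [-0.     -0.0009  0.0006]
```

View pics/w19.png

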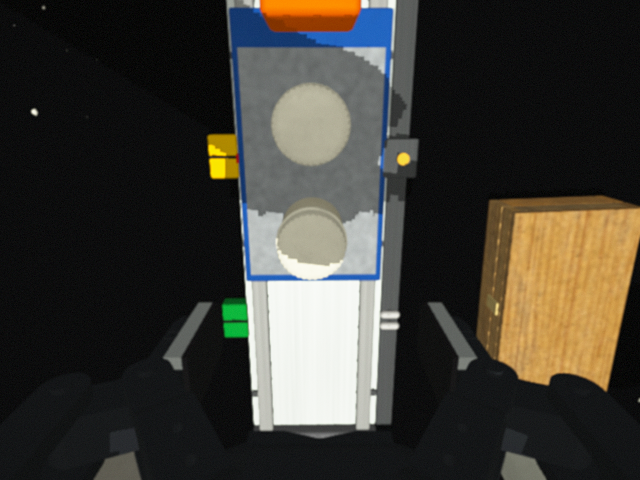

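```bash
python3 -m jog '[{"gripper":0,"tx":-0.007,"ty":-0.924,"tz":0,"ax":0,"ay":0,"az":0},{"gripper":0,"tx":-0.007,"ty":-0.924,"tz":0,"ax":0,"ay":0,"az":0},{"gripper":0,"tx":-0.007,"ty":-0.924,"tz":0,"ax":0,"ay":0,"az":0},{"gripper":0,"tx":-0.007,"ty":-0.924,"tz":0,"ax":0,"ay":0,"az":0},{"gripper":0,"tx":-0.007,"ty":-0.924,"tz":0,"ax":0,"ay":0,"az":0},{"gripper":0,"tx":-0.007,"ty":-0.924,"tz":0,"ax":0,"ay":0,"az":0},{"gripper":0,"tx":-0.007,"ty":-0.924,"tz":0,"ax":0,"ay":0,"az":0},{"gripper":0,"tx":-0.007,"ty":-0.924,"tz":0,"ax":0,"ay":0,"az":0}]';python3 - <<'E'
from h import *
go(*rail(0,.14),.053,7)
E
```

```text
time_s: 39.08
ee_pos: [0.5652, 0.1158, 0.3174]
orientation: [0.001, 0.998, 0.061, -0.001]
force: [-0.0, -1.1, -0.0]
opening: 0.0004
t 39.08 grasp now [0.5649 0.1156 0.1624] yaw 7.0 open 0.4 F [-0.  -1.1 -0. ]
dist mm 109 t [ 0.0056 -0.0068  0.547 ] a [0.0005 0.0006 0.0001]
```

```bash
python3 -m jog '[{"gripper":0,"tx":0.005,"ty":-0.01,"tz":0.15,"ax":0,"ay":0,"az":0},{"gripper":0,"tx":0.005,"ty":-0.01,"tz":0.3,"ax":0,"ay":0,"az":0},{"gripper":0,"tx":0.005,"ty":-0.01,"tz":0.42,"ax":0,"ay":0,"az":0},{"gripper":0,"tx":0.005,"ty":-0.01,"tz":0.5,"ax":0,"ay":0,"az":0},{"gripper":0,"tx":0.005,"ty":-0.01,"tz":0.545,"ax":0,"ay":0,"az":0},{"gripper":0,"tx":0.005,"ty":-0.01,"tz":0.545,"ax":0,"ay":0,"az":0},{"gripper":0,"tx":0.005,"ty":-0.01,"tz":0.545,"ax":0,"ay":0,"az":0}]';python3 - <<'E'
from h import *
go(*rail(0,.101),.053,7)
p,rot,s=pose();print(torail(*p[:2]))
E
```

```text
time_s: 39.67
ee_pos: [0.5665, 0.1178, 0.2095]
orientation: [0.0, 0.998, 0.061, -0.0]
force: [0.5, -0.1, -1.2]
opening: -0.0001
t 39.67 grasp now [0.5665 0.1177 0.0545] yaw 7.0 open -0.1 F [ 0.5 -0.1 -1.2]
dist mm 40 t [-0.0031  0.1977  0.0078] a [ 0.0002  0.0001 -0.0002]
[0.00064407 0.14053594]
```

```bash
python3 -m jog '[{"gripper":0,"tx":-0.003,"ty":0.1,"tz":0.005,"ax":0,"ay":0,"az":0},{"gripper":0,"tx":-0.003,"ty":0.17,"tz":0.005,"ax":0,"ay":0,"az":0},{"gripper":0,"tx":-0.003,"ty":0.185,"tz":0.005,"ax":0,"ay":0,"az":0},{"gripper":0,"tx":-0.003,"ty":0.2,"tz":0.005,"ax":0,"ay":0,"az":0},{"gripper":0,"tx":-0.003,"ty":0.21,"tz":0.005,"ax":0,"ay":0,"az":0},{"gripper":0,"tx":-0.003,"ty":0.22,"tz":0.005,"ax":0,"ay":0,"az":0},{"gripper":0,"tx":-0.003,"ty":0.23,"tz":0.005,"ax":0,"ay":0,"az":0},{"gripper":0,"tx":-0.003,"ty":0.24,"tz":0.005,"ax":0,"ay":0,"az":0}]';python3 - <<'E'
from h import *
p,rot,s=pose();print(torail(*p[:2]),s['force'])
E
```

```text
time_s: 40.33
ee_pos: [0.5714, 0.0775, 0.2097]
orientation: [-0.004, 0.998, 0.064, 0.0]
force: [-3.5, 19.0, 7.5]
opening: 0.0
[0.00062859 0.09996377] [-3.47870942 19.02257799  7.45754175]
```

```bash
python3 -m jog '[{"gripper":0,"tx":0,"ty":0.004,"tz":0,"ax":0,"ay":0,"az":0},{"gripper":0,"tx":0,"ty":0.008,"tz":0,"ax":0,"ay":0,"az":0},{"gripper":0,"tx":0,"ty":0.012,"tz":0,"ax":0,"ay":0,"az":0}]';python3 - <<'E'
from h import *
p,rot,s=pose();print(torail(*p[:2]),s['force'])
E
```

```text
time_s: 40.58
ee_pos: [0.5715, 0.077, 0.2097]
orientation: [-0.005, 0.998, 0.065, -0.0]
force: [-3.2, 19.9, 7.1]
opening: -0.0002
[0.00063697 0.0995081 ] [-3.20652955 19.91941327  7.12400041]
```

```bash
python3 -m jog '[{"gripper":0,"tx":0,"ty":0.004,"tz":0,"ax":0,"ay":0,"az":0},{"gripper":0,"tx":0,"ty":0.008,"tz":0,"ax":0,"ay":0,"az":0},{"gripper":0,"tx":0,"ty":0.012,"tz":0,"ax":0,"ay":0,"az":0}]';python3 - <<'E'
from h import *
p,rot,s=pose();print(torail(*p[:2]),s['force'])
E
```

```text
time_s: 40.83
ee_pos: [0.572, 0.0729, 0.2096]
orientation: [-0.003, 0.998, 0.065, 0.0]
force: [-1.1, 4.2, 3.5]
opening: 0.0002
[0.00059433 0.09532978] [-1.14616094  4.17934371  3.4837532 ]
```

```bash
python3 - <<'E'
from h import *
snap('scene','s3')
f=snap('top','t6')['frame']; a=f[200:285,225:430,::-1]; cv2.imwrite('pics/t6z.png',cv2.resize(a,None,fx=3.9,fy=3.9,interpolation=cv2.INTER_CUBIC))
E
```

```text
(no output)
```

View pics/t6z.png

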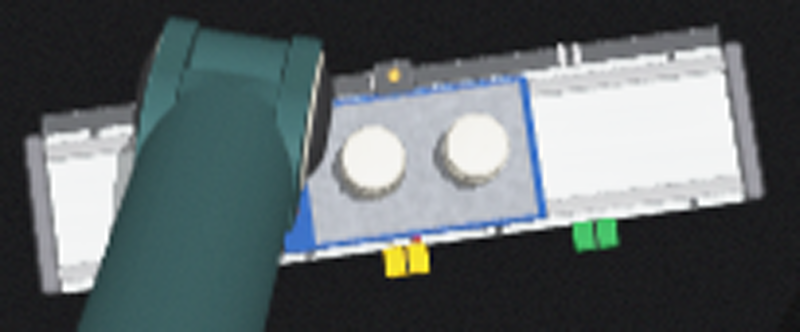

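View pics/s3.png

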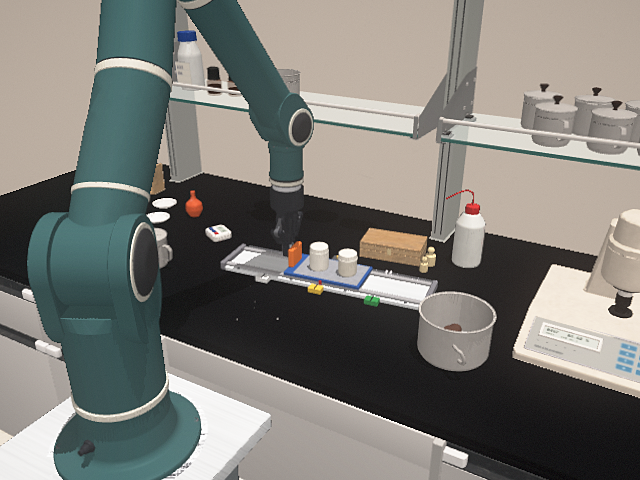

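```bash
python3 -m jog '[{"gripper":0,"tx":0,"ty":0.008,"tz":0,"ax":0,"ay":0,"az":0},{"gripper":0,"tx":0,"ty":0.02,"tz":0,"ax":0,"ay":0,"az":0},{"gripper":0,"tx":0,"ty":0.035,"tz":0,"ax":0,"ay":0,"az":0},{"gripper":0,"tx":0,"ty":0.055,"tz":0,"ax":0,"ay":0,"az":0},{"gripper":0,"tx":0,"ty":0.08,"tz":0,"ax":0,"ay":0,"az":0},{"gripper":0,"tx":0,"ty":0.105,"tz":0,"ax":0,"ay":0,"az":0},{"gripper":0,"tx":0,"ty":0.13,"tz":0,"ax":0,"ay":0,"az":0},{"gripper":0,"tx":0,"ty":0.155,"tz":0,"ax":0,"ay":0,"az":0},{"gripper":0,"tx":0,"ty":0.18,"tz":0,"ax":0,"ay":0,"az":0},{"gripper":0,"tx":0,"ty":0.205,"tz":0,"ax":0,"ay":0,"az":0},{"gripper":0,"tx":0,"ty":0.23,"tz":0,"ax":0,"ay":0,"az":0},{"gripper":0,"tx":0,"ty":0.25,"tz":0,"ax":0,"ay":0,"az":0}]';python3 - <<'E'
from h import *
p,rot,s=pose();print(torail(*p[:2]),s['force']); go(*rail(0,-.015),.053,7)
E
```

```text
time_s: 41.93
ee_pos: [0.5782, 0.0163, 0.2085]
orientation: [0.0, 0.998, 0.062, -0.0]
force: [1.2, 1.7, 0.7]
opening: 0.0
[-7.05020680e-05  3.84028976e-02] [1.19183974 1.69500444 0.68187623]
t 41.93 grasp now [0.5782 0.0163 0.0535] yaw 7.1 open 0.0 F [1.2 1.7 0.7]
dist mm 53 t [1.00e-04 2.67e-01 2.30e-03] a [0.0001 0.     0.0003]
```

```bash
python3 -m jog '[{"gripper":0,"tx":0,"ty":0.025,"tz":0,"ax":0,"ay":0,"az":0},{"gripper":0,"tx":0,"ty":0.05,"tz":0,"ax":0,"ay":0,"az":0},{"gripper":0,"tx":0,"ty":0.075,"tz":0,"ax":0,"ay":0,"az":0},{"gripper":0,"tx":0,"ty":0.1,"tz":0,"ax":0,"ay":0,"az":0},{"gripper":0,"tx":0,"ty":0.125,"tz":0,"ax":0,"ay":0,"az":0},{"gripper":0,"tx":0,"ty":0.15,"tz":0,"ax":0,"ay":0,"az":0},{"gripper":0,"tx":0,"ty":0.175,"tz":0,"ax":0,"ay":0,"az":0},{"gripper":0,"tx":0,"ty":0.2,"tz":0,"ax":0,"ay":0,"az":0},{"gripper":0,"tx":0,"ty":0.22,"tz":0,"ax":0,"ay":0,"az":0},{"gripper":0,"tx":0,"ty":0.235,"tz":0,"ax":0,"ay":0,"az":0},{"gripper":0,"tx":0,"ty":0.25,"tz":0,"ax":0,"ay":0,"az":0},{"gripper":0,"tx":0,"ty":0.26,"tz":0,"ax":0,"ay":0,"az":0}]';python3 - <<'E'
from h import *
p,rot,s=pose();print(torail(*p[:2]),s['force']); go(*rail(0,-.03),.053,7)
f=snap('top','t7')['frame']; a=f[200:285,225:430,::-1]; cv2.imwrite('pics/t7z.png',cv2.resize(a,None,fx=3.9,fy=3.9,interpolation=cv2.INTER_CUBIC))
E
```

```text
time_s: 42.93
ee_pos: [0.5846, -0.0351, 0.2085]
orientation: [0.0, 0.998, 0.062, -0.0]
force: [0.9, 0.9, -0.1]
opening: 0.0
[-3.24266653e-06 -1.33533935e-02] [ 0.93052283  0.89114584 -0.13516635]
t 42.93 grasp now [ 0.5846 -0.0351  0.0535] yaw 7.1 open 0.0 F [ 0.9  0.9 -0.1]
dist mm 17 t [-0.0001  0.0832  0.0024] a [0.0001 0.     0.0004]
```

View pics/t7z.png

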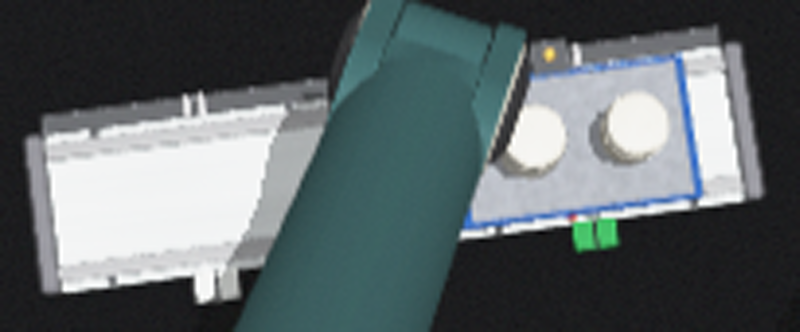

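```bash
python3 -m jog '[{"gripper":0,"tx":0,"ty":0.012,"tz":0,"ax":0,"ay":0,"az":0},{"gripper":0,"tx":0,"ty":0.024,"tz":0,"ax":0,"ay":0,"az":0},{"gripper":0,"tx":0,"ty":0.034,"tz":0,"ax":0,"ay":0,"az":0},{"gripper":0,"tx":0,"ty":0.042,"tz":0,"ax":0,"ay":0,"az":0},{"gripper":0,"tx":0,"ty":0.05,"tz":0,"ax":0,"ay":0,"az":0},{"gripper":0,"tx":0,"ty":0.056,"tz":0,"ax":0,"ay":0,"az":0}]';python3 - <<'E'
from h import *
p,rot,s=pose();print(torail(*p[:2]),s['force'])
E
```

```text
time_s: 43.48
ee_pos: [0.5856, -0.0413, 0.2085]
orientation: [-0.003, 0.998, 0.063, -0.001]
force: [-2.6, 14.9, 7.1]
opening: -0.0
[ 0.0002107  -0.01971644] [-2.60032469 14.94036968  7.13410344]
```

```bash
python3 -m jog '[{"gripper":0,"tx":0,"ty":0.004,"tz":0,"ax":0,"ay":0,"az":0},{"gripper":0,"tx":0,"ty":0.008,"tz":0,"ax":0,"ay":0,"az":0},{"gripper":0,"tx":0,"ty":0.012,"tz":0,"ax":0,"ay":0,"az":0}]';python3 - <<'E'
from h import *
p,rot,s=pose();print(torail(*p[:2]),s['force'])
E
```

```text
time_s: 43.73
ee_pos: [0.5858, -0.042, 0.2085]
orientation: [-0.005, 0.998, 0.064, -0.002]
force: [-4.6, 18.7, 8.2]
opening: 0.0002
[ 0.00030194 -0.02034553] [-4.62940087 18.65642775  8.22536526]
```

```bash
python3 -m jog '[{"gripper":0,"tx":0,"ty":0.004,"tz":0,"ax":0,"ay":0,"az":0},{"gripper":0,"tx":0,"ty":0.008,"tz":0,"ax":0,"ay":0,"az":0},{"gripper":0,"tx":0,"ty":0.008,"tz":0,"ax":0,"ay":0,"az":0}]';python3 - <<'E'
from h import *
p,rot,s=pose();print(torail(*p[:2]),s['force'])
E
```

```text
time_s: 43.98
ee_pos: [0.586, -0.0442, 0.2085]
orientation: [-0.004, 0.998, 0.064, -0.002]
force: [-2.0, 7.3, 3.8]
opening: 0.0001
[ 0.00025759 -0.02264155] [-2.00937594  7.25771702  3.79538354]
```

```bash
python3 -m jog '[{"gripper":0,"tx":0,"ty":0.004,"tz":0,"ax":0,"ay":0,"az":0},{"gripper":0,"tx":0,"ty":0.008,"tz":0,"ax":0,"ay":0,"az":0},{"gripper":0,"tx":0,"ty":0.008,"tz":0,"ax":0,"ay":0,"az":0}]';python3 - <<'E'
from h import *
p,rot,s=pose();print(torail(*p[:2]),s['force'])
f=snap('top','t8')['frame']; a=f[200:285,225:430,::-1]; cv2.imwrite('pics/t8z.png',cv2.resize(a,None,fx=3.9,fy=3.9,interpolation=cv2.INTER_CUBIC))
E
```

```text
time_s: 44.23
ee_pos: [0.5865, -0.0501, 0.2084]
orientation: [-0.001, 0.998, 0.062, -0.0]
force: [-1.3, 5.9, 2.1]
opening: 0.0002
[ 6.00034967e-05 -2.85446234e-02] [-1.3010456   5.94050927  2.10013198]
```

View pics/t8z.png

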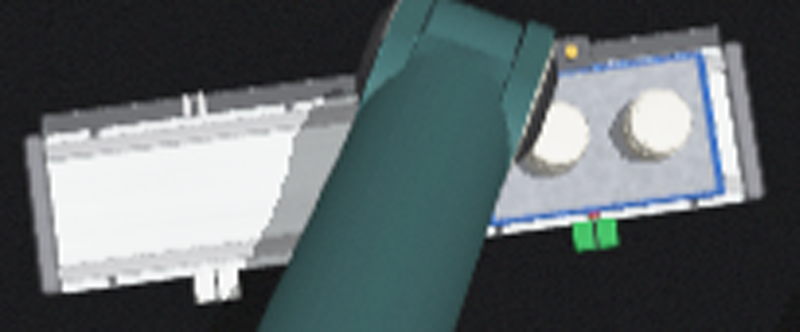

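```bash
python3 -m jog '[{"gripper":0,"tx":0,"ty":-0.08,"tz":0,"ax":0,"ay":0,"az":0},{"gripper":0,"tx":0,"ty":-0.25,"tz":0,"ax":0,"ay":0,"az":0},{"gripper":0,"tx":0,"ty":-0.4,"tz":0,"ax":0,"ay":0,"az":0},{"gripper":0,"tx":0,"ty":-0.5,"tz":-0.2,"ax":0,"ay":0,"az":0},{"gripper":0,"tx":0,"ty":-0.6,"tz":-0.4,"ax":0,"ay":0,"az":0},{"gripper":0,"tx":0,"ty":-0.7,"tz":-0.6,"ax":0,"ay":0,"az":0},{"gripper":0,"tx":0,"ty":-0.8,"tz":-0.7,"ax":0,"ay":0,"az":0},{"gripper":0,"tx":0,"ty":-0.8,"tz":-0.7,"ax":0,"ay":0,"az":0}]';python3 - <<'E'
from h import *
c=snap('top','t9'); f=c['frame']; a=f[190:330,225:500,::-1]; cv2.imwrite('pics/t9z.png',cv2.resize(a,None,fx=2.9,fy=2.9,interpolation=cv2.INTER_CUBIC))
for t in ('carrier_deck','carrier_handle','clock_timer','lidded_cup','weight_1','waste_pot'): print(t,[(k['score'],k['at'],torail(*k['at'][:2]).round(4)) for k in nets.mark_of('top',t)][:2])
snap('scene','s4')
E
```

```text
time_s: 44.95
ee_pos: [0.5685, 0.1117, 0.3543]
orientation: [-0.002, 0.998, 0.064, 0.005]
force: [0.6, 1.0, 0.2]
opening: 0.0003
carrier_deck [(0.83, [0.5965, -0.1484, 0.0201], array([-0.002 , -0.1273])), (0.22, [0.5796, -0.0216, 0.0033], array([-0.0034,  0.0006]))]
carrier_handle [(0.84, [0.5939, -0.0665, 0.0675], array([ 0.0054, -0.0457])), (0.64, [0.4415, 0.3642, 0.0014], array([-0.0934,  0.4004]))]
clock_timer [(0.69, [0.6414, 0.3362, -0.0011], array([0.1016, 0.3482])), (0.28, [0.5795, -0.0198, 0.0044], array([-0.0032,  0.0024]))]
lidded_cup [(0.95, [0.443, 0.3646, 0.004], array([-0.0919,  0.4006]))]
weight_1 [(0.64, [0.7702, -0.2024, -0.0004], array([ 0.1638, -0.2021])), (0.59, [0.728, -0.2016, -0.0013], array([ 0.122 , -0.1961]))]
waste_pot [(0.84, [0.4492, -0.3671, -0.002], array([-0.1749, -0.3264]))]
```

View pics/t9z.png

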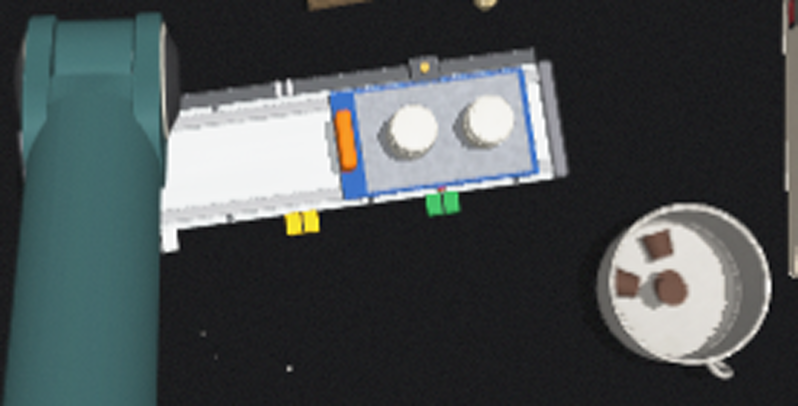

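View pics/s4.png

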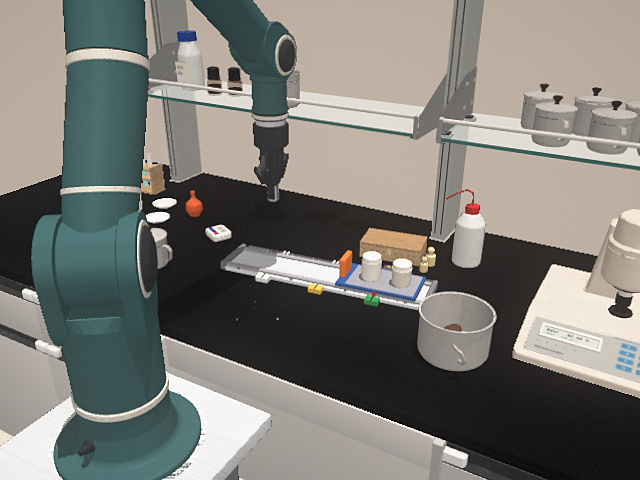

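```bash
python3 - <<'E'
from h import *
import pickle; c=pickle.load(open('cs.pkl','rb'))['top']
a=cv2.imread('pics/t9.png')[200:285,225:430]; cv2.imwrite('pics/t9y.png',cv2.resize(a,None,fx=3.9,fy=3.9,interpolation=cv2.INTER_CUBIC))
E
```

```text
(no output)
```

View pics/t9y.png

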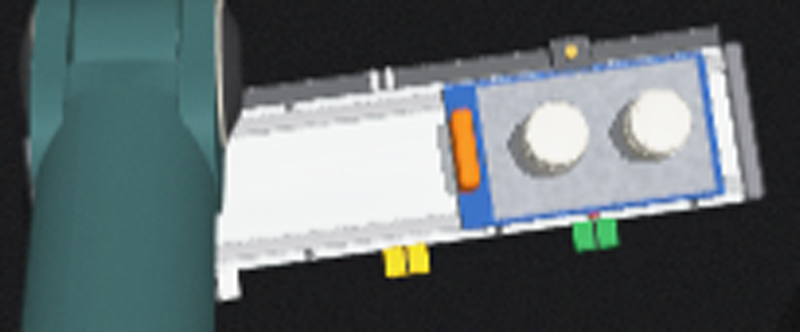

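```bash
python3 - <<'E'
from h import *
print(r.sense()['time_s'], ticket.close_job())
E
```

```text
the job is handed in; nothing more can be done
45.35 None
```

The slide is ready for the next reading, and I handed the job in at 45.35 s.

**What I did**
- I cleared four brown stoppers into the waste pot before moving the carrier. Two came off the deck and two out of the rail channel.
- I pushed the carrier into the yellow station and stood the two white pots that were there on its deck, upright, and let go of them.
- I then pushed the loaded carrier into the green station and backed the arm clear.

**Last checks**
- **Carrier:** The red pin lines up with the gap in the green plate. The networks put the deck centre at about -127 to -129 mm on the rail, where -130 mm is exact; that is within their accuracy. There is no direct reading of the click. I judged it from the push force dropping away after the bump and from this alignment.
- **White pots:** Both are upright on the deck in the final top and scene pictures.
- **Stoppers:** All four showed in the waste pot in the wrist view after the last drop. The final top picture shows only three, because the fourth lies under another one.
- **Waste pot, lidded cup, timer and brass weights:** They are where the first pictures had them, to within a few millimetres. The waste pot is upright.

**One disagreement:** Getting over each spring bump took about 18–20 N at the wrist. The notes give 5 to 9 N.

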